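Hold the photo slider over the light pad, its free carriage still

TASK

The cleaned ball of the trackball lies loose in the cup of the photo slider's free-running carriage. Lift the slider by its grip post, carry it across to the light pad and hold it there about 10 cm above the desk, roughly level, so that for five seconds the carriage stays still at the middle of its rail with the ball over the middle of the pad; never let the carriage run into an end block or the ball leave its cup, and leave everything else on the desk where it is. Finish while still holding the slider up there like that.

Things in the scene. Friction and masses are not known exactly. Their poses are not given: they have to be found in the camera images.
- slider: photo slider standing on the desk, about 0.6 kg, 170 mm (its x) by 330 mm (its y): a light grey base plate with an aluminium rail along y at x = +55 mm, a grey end block at each end of the rail, a grey battery box at x = -52 mm and a tall grey grip post in the middle. Nearly balanced under the post. Origin: centre of its underside; y along the rail, z up
- grip (a point): point to grip on the upright grip post, at (0, 0, 140) mm of the slider. The post is 16 mm thick along the slider's y, 32 mm wide along its x, its top 160 mm above the underside; near it only the ball (top at 89 mm) rises above 50 mm. Grip from above, fingers closing along the slider's y. Axes as the slider's
- carriage (a joint): position (m) of the carriage along the rail, + towards the slider's +y, 0 at mid-rail beside the grip post; it starts at rest near +0.05 and hits the end blocks at +-0.113. It runs freely (about 0.15 kg, plus the ball): with the rail's +y end raised by th rad and the rail accelerating with A m/s2 along +y, it accelerates relative to the rail with about -(9.81 th + A). Friction is tiny
- cup (a point): centre of the seated ball: on the carriage, 44 mm above its underside; with the carriage at mid-rail it is at (55, 0, 62) mm of the slider. Axes as the slider's
- ball: loose black ball, 55 mm in diameter, about 0.12 kg, lying in the shallow four-sided cup (sides sloping 35 degrees) on the carriage and riding along with it. Origin: its centre
- light_pad: flat square light pad with a white face and metal frame, 200 x 200 mm, 8 mm thick, fixed on the desk. Origin: centre of its underside
- mug: white mug, 80 mm across, 92 mm tall, beyond the work area (bystander; origin: centre of its underside)
- trackball: low grey trackball base with an empty round socket on it, 100 x 60 mm, 36 mm tall, between slider and light pad (bystander; origin: centre of its underside)
- tape_roll: roll of clear tape lying flat, 72 mm across, 22 mm tall (bystander; origin: centre of its underside)
There are look-alikes about, which are no part of the job. Leave any pink look-alike of the ball alone.

How it is judged:
On the way, in this order (a step that is already met when the one before it is completed fails the run):
1. the slider is lifted clear of the desk (height (world z) of slider above 0.03 m), for 0.2 s.
2. the slider is held up over the light pad with the carriage still at mid-rail and the ball in its cup, for four seconds (value of joint carriage between -0.03 and 0.03 m and height (world z) of slider between 0.05 and 0.17 m and horizontal distance between ball and light_pad below 0.045 m and distance between ball and cup below 0.012 m and linear speed of ball below 0.07 m/s and angle between slider's own z axis and vertical below 0.2 rad), for 4 s.
At the end, for the whole second after the job is handed in: The slider is held with its underside 50 to 170 mm above the desk, tilted less than 0.2 rad; the carriage is within 40 mm of mid-rail; the ball lies in its cup (within 12 mm), within 55 mm (horizontally) of the light pad's centre, and moves slower than 0.07 m/s (value of joint carriage between -0.04 and 0.04 m and height (world z) of slider between 0.05 and 0.17 m and horizontal distance between ball and light_pad below 0.055 m and distance between ball and cup below 0.012 m and linear speed of ball below 0.07 m/s and angle between slider's own z axis and vertical below 0.2 rad); the arm keeps its last pose, push and grip.
It fails at once if the carriage runs into an end block (value of joint carriage above 0.112 m or value of joint carriage below -0.112 m).
It fails at once if the ball leaves its cup (distance between ball and cup above 0.02 m).
It fails at once if the slider is tipped (angle between slider's own z axis and vertical above 0.5 rad).
It fails at once if a bystander is knocked out of its place (distance of any of mug, trackball, tape_roll from where it was at the start of the episode above 0.03 m).
It also fails if it takes over 58 s, if anything falls off the work surface, if the arm or the gripper's body presses on something with over 40 N, if the wrist force passes 120 N, or if a joint passes its speed limit or range.

ROBOT

A 6-joint arm with a two-finger parallel gripper is mounted at the origin on the work surface. World frame = base frame: x ahead of the robot, y to its left, z up, the work surface at z = 0. Lengths are in m, angles in rad, forces in N, time in s.
With the tool pointing down it reaches from about 0.425 to 0.95 m from the base axis. Payload 3.5 kg.
Tool frame: the origin (TCP) lies midway between the tips of the shut fingers; the grasp point (between the pads) lies 19 mm behind it; z points along the fingers, y is the line along which they close (so a half turn about z gives the same grasp; the last joint's range is limited). The gripper opens to 85 mm and grips with 20 to 120 N. Pads are 22 mm wide; open, the fingers measure 114 mm over their backs; the gripper's body (76 mm by 85 mm) begins 54 mm behind the grasp point. The pads swing forward as they close: fully open they stand 13 mm farther back than shut.
Start: joints at [1.181, 0.286, 1.577, -0, 1.279, -0.15], TCP at [0.16, 0.656, 0.231] pointing down, gripper open.
Joint ranges: [-2.77, 2.77], [-0.9, 2.22], [0.21, 2.48], [-1.53, 4.67], [0.24, 2.81], [-2.84, 2.84]. Speed limits (rad/s): [2.79, 2.79, 3.14, 3.14, 3.14, 3.14].

INTERFACE

Orientations are given as a unit quaternion [x, y, z, w].
In Python, from plant import ctrl gives the robot as it stands.
- The arm moves only by the tool move_arm, never from a script. Its argument "plan" is a list of rows, each an object of numbers: "x", "y", "z": the shift along the tool's x, y, z in m; "yaw": the turn about the tool's z in rad; "fingers": the closure, from 0 (fully open) to 1 (shut). In form: [{"x": .., "y": .., "z": .., "yaw": .., "fingers": ..}, ...]. A call has 1 to 5 rows; each row is the pose to reach, as a shift and turn from the pose commanded when the call began, along the tool's axes at that moment; what a row does not reach only later rows make up. A row lasts 1/10 s, in which the tool goes at most 50 mm and 8.59 degrees, less where a joint would pass 70% of its speed; a pose out of reach is approached as far as the arm can. A call with a gripper value outside its range is refused whole. The fingers move at their own pace and stop on an object; "force" is the grip in N (left out, the last holds). Time passes only in rows, so rows that repeat a pose let the fingers close. It gives the time, the measured TCP pose, the force, the opening and the grip force at its end, in the units of the state.
- ctrl.get_state(): the state, without advancing time (a new reading comes with each control period).
- ctrl.read_camera(name): name is "side" or "top"; returns the picture (384x512x3 uint8, red, green, blue); there is no depth.
- ctrl.camera_model(name): a dict with "intrinsics" (3x3 intrinsics, pixels), "cam_to_world" (4x4, takes a point from camera to world coordinates). Camera axes: x right, y up, looking along -z (the intrinsics and any distortion apply to the point x, -y, -z); pixel columns grow to the right and rows downward; lengths in m; the calibration is good to about 2 mm. A picture is of the moment at which its call begins. camera_model takes no time and is no camera call.
- ctrl.sign_off(): hands the job in; it is judged then, once.
The state is a dict: "time": time; "qpos": joint angles; "dq": joint speeds; "joint_efforts": joint torques, N m; "eef_pos": TCP position; "tcp_rot": TCP orientation; "contact_force": force on the tool from outside, world axes, zero at the start; "wrist_torque": the same for the moment, N m; "opening": opening from 0.0 (shut) to 1.0 (fully open); "finger_force": force on a finger pad.
Only numpy, scipy, OpenCV 4.12 (cv2) and the standard library are available. Lean on these libraries where they do the work, as an engineer would, in place of code of your own. Each camera call takes 0.05 s, during which the arm holds its last target. There are 200 camera calls.

## Working session

There is one attempt and no reset: what is moved stays moved. The work goes in short steps, Python scripts to look and compute and a tool call to move; the robot and the scene stay as the last step left them, time stands still between calls to the robot, and variables do not carry over. Pictures are saved under pics/ and viewed, at most 10 in all, crops included, and the job is handed in when it is done.

Besides the shell and the picture viewer there is one more tool, called after "Request:" as name([rows], argument=value, ...), one row to a line, values as JSON. move_arm: Moves the arm, as the interface text tells. Its arguments: {"type":"object","properties":{"plan":{"type":"array"},"force":{"type":"number"}},"required":["plan"]}

```bash
ls; mkdir -p pics; python3 - <<'E'
from plant import ctrl
import cv2,numpy as np
s=ctrl.get_state();print(s)
for n in("side","top"):
    im=ctrl.read_camera(n);cv2.imwrite(f"pics/{n}0.png",im[:,:,::-1]);np.save(f"pics/{n}0.npy",im)
    m=ctrl.camera_model(n);print(n,m)
E
```

```text
pics
{'time': 0.0, 'qpos': array([ 1.18100813e+00,  2.87184756e-01,  1.57817060e+00,  3.39628856e-05,
        1.27861843e+00, -1.50007533e-01]), 'dq': array([ 9.86917290e-04, -1.63561967e-03, -4.93169923e-04, -2.46947151e-05,
        2.43081802e-05,  9.03335399e-06]), 'joint_efforts': array([-2.00616792e-03, -4.05974936e+01, -2.92622316e+01, -3.14769413e-04,
        5.79092681e-03,  4.15254988e-06]), 'eef_pos': array([0.16002093, 0.65508081, 0.22993793]), 'tcp_rot': array([ 1.19608118e-01,  9.92820467e-01, -1.14313025e-03, -3.33111419e-04]), 'contact_force': array([-0.49501918,  0.53403578, -0.30775837]), 'wrist_torque': array([ 0.00900296, -0.01532322,  0.02676382]), 'finger_force': 0.0, 'opening': 0.9967194911813773}
side {'intrinsics': array([[443.73308184,   0.        , 256.16493626],
       [  0.        , 443.73308184, 197.82000514],
       [  0.        ,   0.        ,   1.        ]]), 'cam_to_world': array([[ 0.7472502 ,  0.50703592, -0.42957156,  0.20756689],
       [-0.66437912,  0.55565351, -0.49984953, -0.39614995],
       [-0.01474872,  0.65891104,  0.75207627,  0.85893804],
       [ 0.        ,  0.        ,  0.        ,  1.        ]])}
top {'intrinsics': array([[394.63657842,   0.        , 257.46827341],
       [  0.        , 394.63657842, 196.8018921 ],
       [  0.        ,   0.        ,   1.        ]]), 'cam_to_world': array([[ 0.02674807,  0.98245864, -0.18455234,  0.42048161],
       [-0.99963744,  0.02571813, -0.00797268,  0.08245229],
       [-0.00308648,  0.18469869,  0.98279035,  1.24328559],
       [ 0.        ,  0.        ,  0.        ,  1.        ]])}
```

View pics/top0.png

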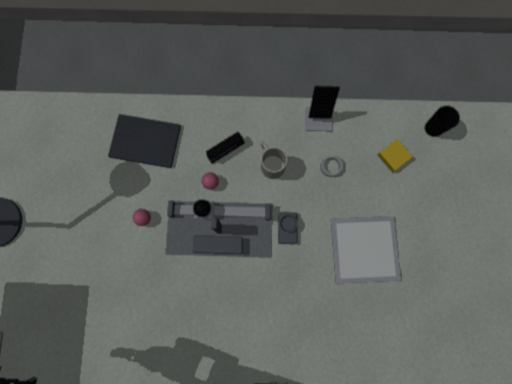

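View pics/side0.png

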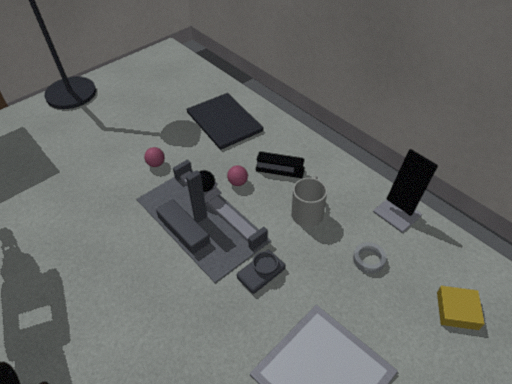

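Top view: slider plate spans about (166–273, 201–256) with its rail on the upper (+x) side. The black ball is at (202,208), the pad at (365,250), the trackball at (288,228), the mug at (274,162) and the tape at (332,166). Ball candidates are black (202,208) and pink (210,181) and (142,217). The black one in the carriage cup is the one meant. An enlarged crop follows to confirm.

```bash
python3 - <<'E'
import cv2,numpy as np
a=np.load("pics/top0.npy")[190:268,155:305];b=np.load("pics/side0.npy")[150:285,125:295]
f=lambda c,k:cv2.resize(np.clip(c.astype(float)*1.8,0,255).astype(np.uint8),None,fx=k,fy=k,interpolation=cv2.INTER_CUBIC)
A=f(a,4);B=f(b,2);  # 600x312, 340x270
o=np.zeros((590,600,3),np.uint8);o[:312,:600]=A;o[315:585,:340]=B
cv2.imwrite("pics/crop.png",o[:,:,::-1])
E
```

```text
(no output)
```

View pics/crop.png

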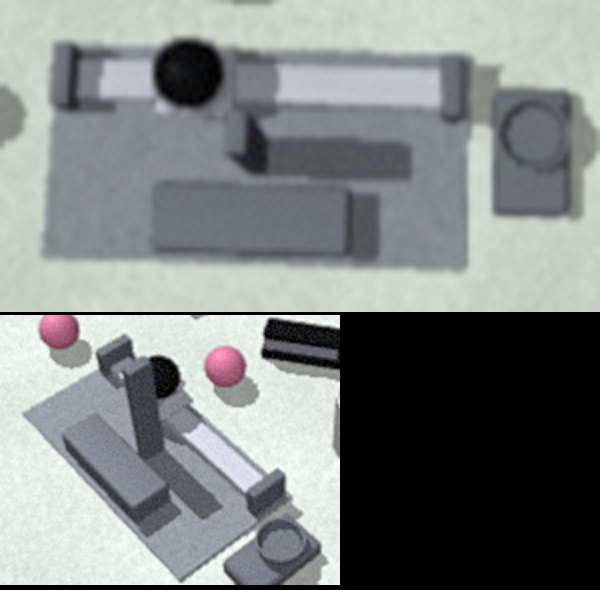

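The crop shows the black ball seated on the carriage at (188,73) in the crop. The post top is at about (237,132) and the plate corners are at about (43,257) and (467,270). The pink balls are not on the slider. Next I measure.

```bash
cat > h.py <<'E'
import numpy as np,cv2
from plant import ctrl
def ray(n,p):
    m=ctrl.camera_model(n);K,T=m["intrinsics"],m["cam_to_world"]
    d=np.linalg.solve(K,[p[0],p[1],1.]);return T[:3,3],T[:3,:3]@(d*[1,-1,-1])
def onz(n,p,z):
    o,d=ray(n,p);return o+d*(z-o[2])/d[2]
def tri(p,q):
    (a,u),(b,v)=ray("top",p),ray("side",q)
    s=np.linalg.lstsq(np.c_[u,-v],b-a,rcond=None)[0];A,B=a+u*s[0],b+v*s[1];return (A+B)/2,np.linalg.norm(A-B)
def blob(mask,roi):
    x0,y0,x1,y1=roi;c=max(cv2.findContours(mask[y0:y1,x0:x1].astype(np.uint8),cv2.RETR_EXTERNAL,cv2.CHAIN_APPROX_NONE)[0],key=cv2.contourArea)
    return c[:,0,:]+np.array([x0,y0])
def mid(c):
    m=cv2.moments(c.astype(np.int32));return np.array([m["m10"],m["m01"]])/m["m00"]
E
python3 - <<'E'
from h import *
np.set_printoptions(precision=4,suppress=True)
t=np.load("pics/top0.npy").astype(int);s=np.load("pics/side0.npy").astype(int)
C=lambda x,y:(x/4+154.6,y/4+189.6)
c=[onz("top",C(*p),.006) for p in [(43,257),(467,270),(470,57),(53,43)]]
print("plate",np.array(c),np.linalg.norm(c[0]-c[1]),np.linalg.norm(c[1]-c[2]),"ctr",np.mean(c,0))
e=c[0]-c[1];yw=np.arctan2(-e[0],e[1]);print("slider yaw",yw)
print("post z.16 top",onz("top",C(237,132),.16),"side",onz("side",(193,175),.16),"tri",tri(C(237,132),(193,175)))
bt=mid(blob(t.max(2)<25,(185,190,220,225)));bs=mid(blob(s.max(2)<25,(190,160,220,200)))
print("ball",bt,bs,onz("top",bt,.062),tri(bt,bs))
p=t[215:290,325:410].sum(2);print(p.max(),np.median(p))
w=(t[:,:,2]-t[:,:,1]>-2)&(t.sum(2)>200)
cp=blob(w,(322,205,412,295));print("pad",cv2.minAreaRect(cp.astype(np.float32)),mid(cp))
r=cv2.boxPoints(cv2.minAreaRect(cp.astype(np.float32)));q=np.array([onz("top",x,.008) for x in r]);print(q,np.linalg.norm(q[0]-q[1]),np.linalg.norm(q[1]-q[2]),q.mean(0))
for nm,px,z in[("trackball",(288,228),.03),("mug",(274,160),.09),("tape",(332,166),.02),("stand",(322,103),.1)]:print(nm,onz("top",px,z))
E
```

```text
plate [[0.465  0.3739 0.006 ]
 [0.4638 0.0444 0.006 ]
 [0.6313 0.0454 0.006 ]
 [0.6338 0.3777 0.006 ]] 0.3295015420319628 0.16747888558797577 ctr [0.5485 0.2103 0.006 ]
slider yaw -0.003680036082922954
post z.16 top [0.5483 0.2097 0.16  ] side [0.5485 0.2119 0.16  ] tri (array([0.5476, 0.2095, 0.1625]), np.float64(0.0008665308870361805))
ball [201.7556 207.9611] [206.8161 180.4678] [0.6035 0.2599 0.062 ] (array([0.6061, 0.2581, 0.0644]), np.float64(0.00667256664272846))
411 352.0
pad ((365.4457092285156, 249.3597412109375), (65.35452270507812, 66.8766098022461), 87.27368927001953) [364.9888 249.6036]
[[ 0.5895 -0.1394  0.008 ]
 [ 0.6052 -0.3499  0.008 ]
 [ 0.4037 -0.3517  0.008 ]
 [ 0.3887 -0.1474  0.008 ]] 0.2111503508954569 0.20150859619251346 [ 0.4968 -0.2471  0.008 ]
trackball [ 0.553  -0.0044  0.03  ]
mug [0.7516 0.0448 0.09  ]
tape [ 0.7567 -0.1433  0.02  ]
stand [ 0.9346 -0.0993  0.1   ]
```

```bash
cat >> h.py <<'E'
from scipy.spatial.transform import Rotation as R
def go(x,y,z,psi,base=None):
    """tool-frame shift to world TCP x,y,z with tool y at yaw psi (from world +y, ccw)"""
    s=ctrl.get_state();r=R.from_quat(s["tcp_rot"]).as_matrix();p=s["eef_pos"] if base is None else np.array(base)
    ps=np.arctan2(-r[0,1],r[1,1]);f=np.array([[-np.cos(ps),-np.sin(ps),0],[-np.sin(ps),np.cos(ps),0],[0,0,-1]]).T
    print("t",round(s["time"],2),"p",p.round(4),"psi",round(ps,4),"tiltxy",r[:2,2].round(4),"q6",round(s["qpos"][5],2),"shift",(f.T.T@(np.array([x,y,z])-p)).round(4),"yaw",round(-(psi-ps),4))
    print(f.round(4).tolist())
E
python3 -c "
from h import *
go(.5485,.2105,.225,0)
for i in range(1):
    r=R.from_quat(ctrl.get_state()['tcp_rot']).as_matrix();print(r.round(4))
"
```

```text
t 0.1 p [0.1601 0.6551 0.2301] psi -0.2398 tiltxy [-0.0008 -0.002 ] q6 -0.15 shift [-0.4829 -0.3396  0.0051] yaw -0.2398
[[-0.9714, 0.2375, 0.0], [0.2375, 0.9714, 0.0], [0.0, 0.0, -1.0]]
[[-9.714e-01  2.375e-01 -8.000e-04]
 [ 2.375e-01  9.714e-01 -2.000e-03]
 [ 3.000e-04 -2.100e-03 -1.000e+00]]
```

Request:
move_arm([
  {"x": -0.04,"y": -0.028,"z": 0,"yaw": -0.03,"fingers": 0},
  {"x": -0.08,"y": -0.056,"z": 0,"yaw": -0.06,"fingers": 0},
  {"x": -0.12,"y": -0.084,"z": 0,"yaw": -0.09,"fingers": 0},
  {"x": -0.16,"y": -0.112,"z": 0,"yaw": -0.12,"fingers": 0},
  {"x": -0.2,"y": -0.14,"z": 0,"yaw": -0.15,"fingers": 0},
], force=60)

```text
time: 0.6
eef_pos: [0.322, 0.4704, 0.2308]
tcp_rot: [0.044, 0.999, -0.0, -0.0]
contact_force: [0.5, 0.3, 0.1]
opening: 1.003
finger_force: 0.0
```

```bash
python3 -c "
from h import *
go(.5485,.2105,.225,0)"
```

```text
t 0.6 p [0.322  0.4704 0.2308] psi -0.0881 tiltxy [-0.0005 -0.0006] q6 -0.69 shift [-0.2485 -0.239   0.0058] yaw -0.0881
[[-0.9961, 0.088, 0.0], [0.088, 0.9961, 0.0], [0.0, 0.0, -1.0]]
```

Request:
move_arm([
  {"x": -0.034,"y": -0.032,"z": 0,"yaw": -0.02,"fingers": 0},
  {"x": -0.068,"y": -0.064,"z": 0,"yaw": -0.04,"fingers": 0},
  {"x": -0.102,"y": -0.096,"z": 0,"yaw": -0.06,"fingers": 0},
  {"x": -0.136,"y": -0.128,"z": 0,"yaw": -0.08,"fingers": 0},
  {"x": -0.165,"y": -0.158,"z": 0,"yaw": -0.09,"fingers": 0},
])

```text
time: 1.1
eef_pos: [0.4725, 0.2981, 0.2309]
tcp_rot: [-0.0, 1.0, -0.0, -0.0]
contact_force: [0.2, 0.3, 0.2]
opening: 1.002
finger_force: 0.0
```

Request:
move_arm([
  {"x": -0.026,"y": -0.03,"z": 0,"yaw": 0,"fingers": 0},
  {"x": -0.05,"y": -0.058,"z": 0,"yaw": 0,"fingers": 0},
  {"x": -0.07,"y": -0.076,"z": 0,"yaw": 0,"fingers": 0},
  {"x": -0.077,"y": -0.09,"z": 0,"yaw": 0,"fingers": 0},
  {"x": -0.077,"y": -0.09,"z": 0,"yaw": 0,"fingers": 0},
])

```text
time: 1.6
eef_pos: [0.5488, 0.2086, 0.2307]
tcp_rot: [0.001, 1.0, -0.0, -0.001]
contact_force: [0.4, -0.3, -0.1]
opening: 1.001
finger_force: 0.0
```

```bash
python3 - <<'E'
from h import *
go(.5485,.2105,.121,0)
for n in("top","side"):
    im=ctrl.read_camera(n);np.save(f"pics/{n}1.npy",im)
a=np.load("pics/top1.npy")[180:270,155:305];b=np.load("pics/side1.npy")[130:285,125:295]
f=lambda c,k:cv2.resize(np.clip(c.astype(float)*1.8,0,255).astype(np.uint8),None,fx=k,fy=k,interpolation=cv2.INTER_CUBIC)
A=f(a,3);B=f(b,2)
o=np.zeros((590,450,3),np.uint8);o[:270,:450]=A;o[275:585,:340]=B
cv2.imwrite("pics/c1.png",o[:,:,::-1]);go(.5485,.2105,.121,0)
E
```

```text
t 1.6 p [0.5488 0.2086 0.2307] psi -0.0022 tiltxy [-0.0012 -0.0004] q6 -1.38 shift [0.0003 0.0019 0.1097] yaw -0.0022
[[-1.0, 0.0022, 0.0], [0.0022, 1.0, 0.0], [0.0, 0.0, -1.0]]
t 1.7 p [0.5477 0.2104 0.2309] psi 0.0001 tiltxy [-0.0013  0.0004] q6 -1.38 shift [-8.000e-04  1.000e-04  1.099e-01] yaw 0.0001
[[-1.0, -0.0001, 0.0], [-0.0001, 1.0, 0.0], [0.0, 0.0, -1.0]]
```

View pics/c1.png

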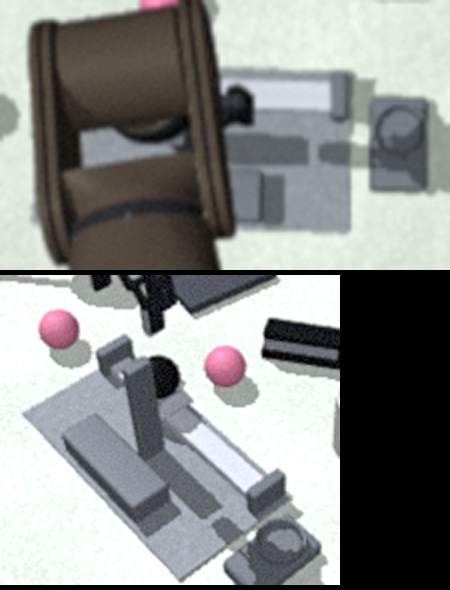

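The side crop shows the slider undisturbed and the fingers above it (upper left of the crop). The ball stays visible from the side at crop (158,377). From above, the arm hides it. Descending and closing.

Request:
move_arm([
  {"x": -0.001,"y": 0,"z": 0.025,"yaw": 0,"fingers": 0},
  {"x": -0.001,"y": 0,"z": 0.05,"yaw": 0,"fingers": 0},
  {"x": -0.001,"y": 0,"z": 0.075,"yaw": 0,"fingers": 0},
  {"x": -0.001,"y": 0,"z": 0.1,"yaw": 0,"fingers": 0},
  {"x": -0.001,"y": 0,"z": 0.11,"yaw": 0,"fingers": 0},
])

```text
time: 2.2
eef_pos: [0.5466, 0.2111, 0.1184]
tcp_rot: [-0.001, 1.0, -0.0, -0.003]
contact_force: [-0.5, 0.4, -0.1]
opening: 1.0
finger_force: 0.0
```

Request:
move_arm([
  {"x": 0,"y": 0,"z": 0,"yaw": 0,"fingers": 0.5},
  {"x": 0,"y": 0,"z": 0,"yaw": 0,"fingers": 0.7},
  {"x": 0,"y": 0,"z": 0,"yaw": 0,"fingers": 0.75},
  {"x": 0,"y": 0,"z": 0,"yaw": 0,"fingers": 1},
  {"x": 0,"y": 0,"z": 0,"yaw": 0,"fingers": 1},
], force=40)

```text
time: 2.7
eef_pos: [0.5504, 0.2111, 0.123]
tcp_rot: [0.0, 1.0, 0.001, 0.001]
contact_force: [0.2, 2.5, -2.5]
opening: 0.184
finger_force: 40.3
```

Request:
move_arm([
  {"x": 0,"y": 0,"z": 0,"yaw": 0,"fingers": 1},
  {"x": 0,"y": 0,"z": 0,"yaw": 0,"fingers": 1},
  {"x": 0,"y": 0,"z": 0,"yaw": 0,"fingers": 1},
], force=80)

```text
time: 3.0
eef_pos: [0.5504, 0.211, 0.1231]
tcp_rot: [0.0, 1.0, 0.001, 0.001]
contact_force: [-0.6, 4.4, 5.9]
opening: 0.174
finger_force: 79.8
```

```bash
cat >> h.py <<'E'
def proj(n,X):
    m=ctrl.camera_model(n);K,T=m["intrinsics"],m["cam_to_world"];c=T[:3,:3].T@(np.array(X)-T[:3,3])
    v=K@(c*[1,-1,-1]);return v[:2]/v[2]
def look(tag,guess=None,show=False):
    """ball seen from the side camera, slider pose from the TCP; prints carriage etc."""
    im=ctrl.read_camera("side");np.save(f"pics/s{tag}.npy",im);s=ctrl.get_state()
    r=R.from_quat(s["tcp_rot"]).as_matrix();ps=np.arctan2(-r[0,1],r[1,1]);p=s["eef_pos"];u=p[2]-OFF
    ax=np.array([np.cos(ps),np.sin(ps)]);ay=np.array([-np.sin(ps),np.cos(ps)])
    g=p[:2]+.055*ax
    t=cv2.inRange(im,(0,0,0),(26,26,26));cs=cv2.findContours(t,cv2.RETR_EXTERNAL,cv2.CHAIN_APPROX_NONE)[0]
    best=[]
    for c in cs:
        if cv2.contourArea(c)<60: continue
        (cx,cy),rad=cv2.minEnclosingCircle(c)
        b=onz("side",(cx,cy),u+.062)[:2];d=b-p[:2];X,Y=d@ax,d@ay
        if abs(X-.055)<.035 and abs(Y)<.13: best.append((abs(X-.055),X,Y,b,rad,cx,cy,cv2.contourArea(c)/(np.pi*rad**2)))
    for k in sorted(best,key=lambda k:k[0])[:2]: print(f"{tag} t{s['time']:.2f} carr {k[2]:+.4f} (x {k[1]:.3f}) ball {k[3].round(4)} px {k[5]:.0f},{k[6]:.0f} r{k[4]:.1f} fill {k[7]:.2f}")
    print("  tcp",p.round(4),"under",round(u,4),"psi",round(ps,4),"zaxis",r[:2,2].round(4),"railtilt",round(-(r[:2,2]@ay),4),"F",s["contact_force"].round(1),"ff",round(float(s["finger_force"]),1),"op",round(s["opening"],3))
OFF=.121
E
python3 - <<'E'
import h;from h import *
s=ctrl.get_state();print(s["eef_pos"],R.from_quat(s["tcp_rot"]).as_matrix().round(4)[:,2])
look("g0")
print(proj("side",(.496,-.247,.16)),proj("top",(.496,-.247,.16)),proj("side",(.6,.26,.18)),proj("side",(.55,0,.18)))
E
```

```text
[0.55044111 0.2109811  0.12312395] [ 0.0027  0.0021 -1.    ]
  tcp [0.5504 0.211  0.1231] under 0.0021 psi -0.0003 zaxis [0.0025 0.0021] railtilt -0.0021 F [-0.6  4.2  7.3] ff 79.8 op 0.176
[333.83587362 339.63147257] [380.22773846 246.08249431] [197.71243733 146.62078314] [257.56652373 225.62009287]
```

Request:
move_arm([
  {"x": 0,"y": 0.0,"z": -0.001,"yaw": 0,"fingers": 1},
  {"x": 0,"y": 0.0,"z": -0.002,"yaw": 0,"fingers": 1},
  {"x": 0,"y": 0.0,"z": -0.002,"yaw": 0,"fingers": 1},
])

```text
time: 3.35
eef_pos: [0.55, 0.2104, 0.1231]
tcp_rot: [0.0, 1.0, 0.001, 0.001]
contact_force: [2.3, 4.5, -1.2]
opening: 0.177
finger_force: 78.7
```

```bash
python3 - <<'E'
from h import *
look("g1")
im=np.load("pics/sg1.npy")[60:300,100:340]
cv2.imwrite("pics/c2.png",cv2.resize(np.clip(im.astype(float)*1.8,0,255).astype(np.uint8),None,fx=2.4,fy=2.4,interpolation=cv2.INTER_CUBIC)[:,:,::-1])
E
```

```text
tcp [0.55   0.2105 0.1231] under 0.0021 psi -0.0001 zaxis [0.0016 0.0011] railtilt -0.0011 F [ 3.4  5.6 -1.2] ff 78.7 op 0.177
```

View pics/c2.png

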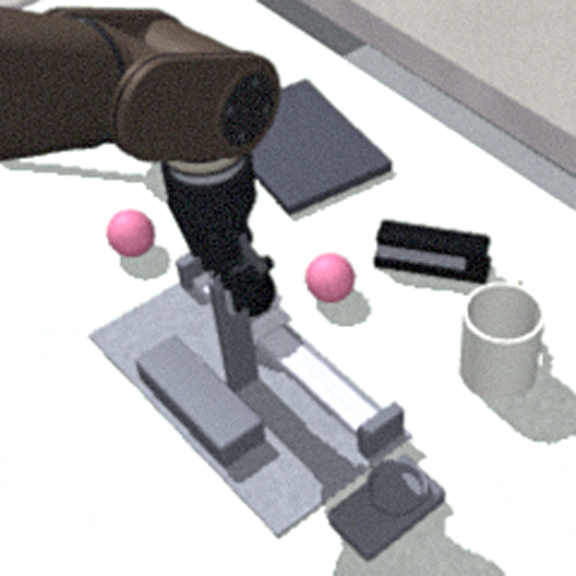

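The ball touches the black fingers in this view (crop (255,290)), so I'll split it off with a circle fit. Now I lift gently and slide the rail +49 mm under the carriage.

Request:
move_arm([
  {"x": 0,"y": 0.0,"z": -0.006,"yaw": 0,"fingers": 1},
  {"x": 0,"y": 0.003,"z": -0.018,"yaw": 0,"fingers": 1},
  {"x": 0,"y": 0.012,"z": -0.032,"yaw": 0,"fingers": 1},
  {"x": 0,"y": 0.023,"z": -0.046,"yaw": 0,"fingers": 1},
  {"x": 0,"y": 0.034,"z": -0.06,"yaw": 0,"fingers": 1},
])

```text
time: 3.9
eef_pos: [0.5495, 0.2451, 0.1848]
tcp_rot: [-0.0, 1.0, 0.0, 0.0]
contact_force: [0.4, -0.2, -9.1]
opening: 0.178
finger_force: 78.4
```

Request:
move_arm([
  {"x": 0,"y": 0.01,"z": -0.014,"yaw": 0,"fingers": 1},
  {"x": 0,"y": 0.015,"z": -0.028,"yaw": 0,"fingers": 1},
  {"x": 0,"y": 0.015,"z": -0.038,"yaw": 0,"fingers": 1},
])

```text
time: 4.2
eef_pos: [0.5498, 0.2602, 0.2234]
tcp_rot: [-0.001, 1.0, 0.0, 0.001]
contact_force: [0.1, 0.1, -9.1]
opening: 0.175
finger_force: 78.4
```

```bash
python3 - <<'E'
s=open("h.py").read()
i=s.index("def look");s=s[:i]+'''
def look(tag):
    im=ctrl.read_camera("side");np.save(f"pics/s{tag}.npy",im);s=ctrl.get_state()
    r=R.from_quat(s["tcp_rot"]).as_matrix();ps=np.arctan2(-r[0,1],r[1,1]);p=s["eef_pos"];u=p[2]-OFF
    ax=np.array([np.cos(ps),np.sin(ps)]);ay=np.array([-np.sin(ps),np.cos(ps)])
    e=[proj("side",(*(p[:2]+.055*ax+k*ay),u+.062)) for k in(-.12,.12)]
    c0=np.array(ctrl.camera_model("side")["cam_to_world"])[:3,3];D=np.linalg.norm([*(p[:2]+.055*ax),u+.062]-c0);rr=443.7*.0275/D
    lo=np.maximum(np.min(e,0)-2*rr,0).astype(int);hi=(np.max(e,0)+2*rr).astype(int)
    m=cv2.inRange(im,(0,0,0),(28,28,28));k=4
    roi=cv2.resize(m[lo[1]:hi[1],lo[0]:hi[0]],None,fx=k,fy=k,interpolation=cv2.INTER_CUBIC)
    H=cv2.HoughCircles(cv2.GaussianBlur(roi,(0,0),3),cv2.HOUGH_GRADIENT,1,20,param1=80,param2=8,minRadius=int(k*rr*.86),maxRadius=int(k*rr*1.12))
    out=[]
    for cx,cy,rad in (H[0] if H is not None else []):
        q=(np.array([cx,cy])+.5)/k-.5+lo;d=onz("side",q,u+.062)[:2]-p[:2];X,Y=d@ax,d@ay
        M=np.zeros_like(roi);cv2.circle(M,(int(cx),int(cy)),int(.9*rad),255,-1);f=roi[M>0].mean()/255
        if abs(X-.055)<.018 and abs(Y)<.125 and f>.8: out.append((X,Y,q,rad/k,f,d+p[:2]))
    print(f"{tag} t{s['time']:.2f} rr {rr:.1f}")
    for X,Y,q,rd,f,b in out[:4]: print(f"  carr {Y:+.4f} x {X:.3f} ball {b.round(4)} px {q.round(1)} r{rd:.1f} fill {f:.2f}")
    print("  tcp",p.round(4),"under",round(u,4),"psi",round(ps,4),"zaxis",r[:2,2].round(4),"railz",round(-(r[:2,2]@ay),4),"F",s["contact_force"].round(1))
OFF=.123
'''
open("h.py","w").write(s)
from h import *
look("a0");look("a1")
im=np.load("pics/sa1.npy")[60:300,100:340]
cv2.imwrite("pics/c3.png",cv2.resize(np.clip(im.astype(float)*1.8,0,255).astype(np.uint8),None,fx=2.4,fy=2.4,interpolation=cv2.INTER_CUBIC)[:,:,::-1])
E
```

```text
a0 t4.25 rr 11.8
  carr +0.0181 x 0.051 ball [0.6019 0.278 ] px [194.5 147.5] r10.9 fill 0.99
  tcp [0.5505 0.2598 0.2251] under 0.1021 psi 0.0013 zaxis [0.004  0.0007] railz -0.0007 F [ 0.3  0.4 -7.4]
a1 t4.30 rr 11.8
  carr +0.0228 x 0.052 ball [0.6027 0.2823] px [193.8 146.8] r11.4 fill 0.95
  carr +0.1016 x 0.066 ball [0.6164 0.3611] px [179. 128.] r10.3 fill 0.80
  tcp [0.5507 0.2595 0.2241] under 0.1011 psi 0.0008 zaxis [0.0047 0.0007] railz -0.0007 F [ 1.3 -0.6 -8. ]
```

View pics/c3.png

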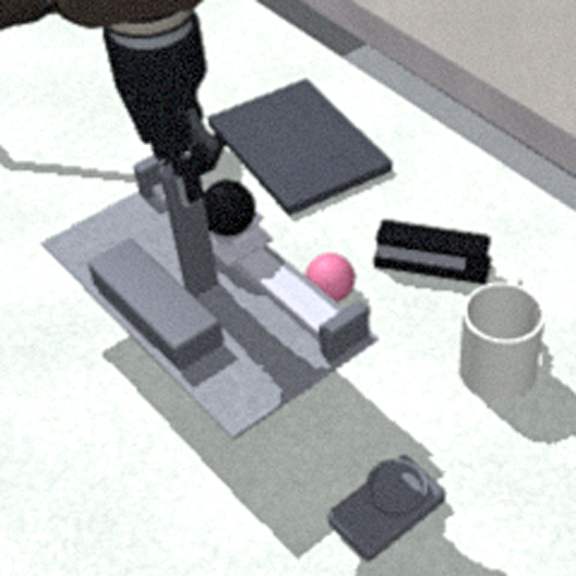

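The ball at crop (230,207) is in its cup and drifting toward +y, with the carriage at about +0.02. The tilt follows the carriage's off-centre weight. I move the slider past it.

Request:
move_arm([
  {"x": 0,"y": 0.025,"z": 0,"yaw": 0,"fingers": 1},
  {"x": 0,"y": 0.055,"z": 0,"yaw": 0,"fingers": 1},
  {"x": 0,"y": 0.07,"z": 0,"yaw": 0,"fingers": 1},
])

```text
time: 4.6
eef_pos: [0.5489, 0.3303, 0.2203]
tcp_rot: [-0.0, 1.0, 0.0, -0.001]
contact_force: [-0.1, -0.3, -8.8]
opening: 0.176
finger_force: 79.2
```

```bash
python3 -c "
from h import *
look('b0');look('b1')"
```

```text
b0 t4.65 rr 11.2
  carr -0.0376 x 0.053 ball [0.6018 0.2946] px [190.5 145.5] r11.0 fill 0.99
  tcp [0.5488 0.3321 0.2204] under 0.0974 psi 0.0013 zaxis [-0.0013  0.0029] railz -0.0029 F [-0.3  1.9 -8.3]
b1 t4.70 rr 11.3
  carr -0.0326 x 0.053 ball [0.602  0.2979] px [189.8 144.8] r10.7 fill 0.98
  tcp [0.5489 0.3303 0.2204] under 0.0974 psi 0.002 zaxis [-0.0014 -0.    ] railz 0.0 F [-1.1  0.2 -8.6]
```

Request:
move_arm([
  {"x": 0,"y": 0.01,"z": 0,"yaw": 0,"fingers": 1},
  {"x": 0,"y": 0.015,"z": 0,"yaw": 0,"fingers": 1},
  {"x": 0,"y": 0.015,"z": 0,"yaw": 0,"fingers": 1},
])

```text
time: 5.0
eef_pos: [0.5495, 0.3442, 0.2212]
tcp_rot: [-0.0, 1.0, -0.0, -0.0]
contact_force: [-0.5, -0.5, -9.0]
opening: 0.18
finger_force: 79.3
```

```bash
python3 -c "
from h import *
look('c0');look('c1')"
```

```text
c0 t5.05 rr 11.2
  carr -0.0307 x 0.051 ball [0.6008 0.3131] px [185.5 141.5] r10.9 fill 0.99
  tcp [0.5495 0.3438 0.2212] under 0.0982 psi 0.0002 zaxis [-0.0002 -0.0006] railz 0.0006 F [ 0.6  0.4 -9.4]
c1 t5.10 rr 11.2
  carr -0.0269 x 0.054 ball [0.6034 0.3167] px [185.5 140.2] r10.8 fill 1.00
  tcp [0.5495 0.3436 0.2213] under 0.0983 psi 0.0001 zaxis [-0.0001 -0.0007] railz 0.0007 F [-0.7  0.4 -8.4]
```

```bash
cat >> h.py <<'E'
def plan(b,v,psis,cs,p0,ps0,t0=0,a=(0,0)):
    """rows (tool-frame shifts) so that the ball, at b(t)=b+v t+a t^2/2 with t=t0+.1k, has carriage position cs[k] at yaw psis[k]"""
    b,v,a=map(np.array,(b,v,a));A=np.array([[-np.cos(ps0),-np.sin(ps0)],[-np.sin(ps0),np.cos(ps0)]])
    for k,(ps,c) in enumerate(zip(psis,cs)):
        t=t0+.1*(k+1);ax=np.array([np.cos(ps),np.sin(ps)]);ay=np.array([-np.sin(ps),np.cos(ps)])
        p=b+v*t+a*t*t/2-.055*ax-c*ay;s=A@(p-np.array(p0));print("row",s.round(3),"yaw",round(ps0-ps,3),"p",p.round(3))
E
python3 -c "
from h import *
plan((.603,.318),(0,.045),[-.06,-.18,-.30,-.42,-.54],[-.027,-.028,-.03,-.03,-.03],(.5495,.3437),0)"
```

```text
row [-0.     0.009] yaw 0.06 p [0.55  0.353]
row [-0.004  0.021] yaw 0.18 p [0.554 0.364]
row [-0.01   0.033] yaw 0.3 p [0.559 0.376]
row [-0.016  0.042] yaw 0.42 p [0.565 0.386]
row [-0.022  0.051] yaw 0.54 p [0.571 0.395]
```

Request:
move_arm([
  {"x": 0,"y": 0.009,"z": 0,"yaw": 0.06,"fingers": 1},
  {"x": -0.004,"y": 0.021,"z": 0,"yaw": 0.18,"fingers": 1},
  {"x": -0.01,"y": 0.033,"z": 0,"yaw": 0.3,"fingers": 1},
  {"x": -0.016,"y": 0.042,"z": 0,"yaw": 0.42,"fingers": 1},
  {"x": -0.022,"y": 0.051,"z": 0,"yaw": 0.54,"fingers": 1},
])

```text
time: 5.6
eef_pos: [0.5719, 0.3949, 0.2213]
tcp_rot: [0.269, 0.963, -0.0, 0.0]
contact_force: [0.3, 0.1, -10.1]
opening: 0.179
finger_force: 79.3
```

```bash
python3 -c "
from h import *
look('d0')
for v in((0,.045),(.0,.055)):
  plan((.603,.318),v,[-.66,-.78,-.90,-1.02,-1.14],[-.03]*5,(.5713,.3948),-.54,t0=.55)"
```

```text
d0 t5.65 rr 11.0
  carr -0.0308 x 0.053 ball [0.602  0.3424] px [178.8 135.2] r10.7 fill 1.00
  tcp [0.5728 0.3964 0.2213] under 0.0983 psi -0.5489 zaxis [0.002  0.0026] railz -0.0032 F [ 1.2  0.7 -9.1]
row [-0.001  0.012] yaw 0.12 p [0.578 0.405]
row [-0.003  0.022] yaw 0.24 p [0.585 0.412]
row [-0.006  0.031] yaw 0.36 p [0.592 0.418]
row [-0.01   0.039] yaw 0.48 p [0.6   0.423]
row [-0.014  0.047] yaw 0.6 p [0.607 0.428]
row [0.003 0.017] yaw 0.12 p [0.578 0.411]
row [0.001 0.028] yaw 0.24 p [0.585 0.419]
row [-0.002  0.038] yaw 0.36 p [0.592 0.426]
row [-0.005  0.047] yaw 0.48 p [0.6   0.433]
row [-0.009  0.056] yaw 0.6 p [0.607 0.438]
```

Request:
move_arm([
  {"x": 0,"y": 0.014,"z": 0,"yaw": 0.12,"fingers": 1},
  {"x": -0.002,"y": 0.024,"z": 0,"yaw": 0.24,"fingers": 1},
  {"x": -0.005,"y": 0.033,"z": 0,"yaw": 0.36,"fingers": 1},
  {"x": -0.009,"y": 0.041,"z": 0,"yaw": 0.48,"fingers": 1},
  {"x": -0.013,"y": 0.049,"z": 0,"yaw": 0.6,"fingers": 1},
])

```text
time: 6.15
eef_pos: [0.6081, 0.4298, 0.221]
tcp_rot: [0.541, 0.841, -0.0, 0.0]
contact_force: [0.1, 0.9, -9.1]
opening: 0.174
finger_force: 79.3
```

```bash
python3 -c "
from h import *
look('e0')
p=ctrl.get_state()['eef_pos'][:2];print(p)
plan((.603,.320),(0,.046),[-1.24,-1.34,-1.44,-1.54,-1.6],[-.03]*5,p,-1.14,t0=1.1)"
```

```text
e0 t6.20 rr 10.8
  carr -0.0287 x 0.051 ball [0.6043 0.3721] px [172.5 129. ] r11.2 fill 0.98
  tcp [0.6094 0.4305 0.221 ] under 0.098 psi -1.147 zaxis [0.0021 0.0011] railz -0.0024 F [ 0.4 -0.7 -8.9]
[0.60941654 0.43053104]
row [0.004 0.006] yaw 0.1 p [0.614 0.437]
row [0.005 0.013] yaw 0.2 p [0.62 0.44]
row [0.004 0.02 ] yaw 0.3 p [0.626 0.443]
row [0.004 0.026] yaw 0.4 p [0.631 0.445]
row [0.005 0.03 ] yaw 0.46 p [0.635 0.448]
```

```bash
python3 -c "
from h import *
plan((.6045,.3748),(.008,.055),[-1.26,-1.38,-1.5,-1.62,-1.74],[-.03]*5,(.6090,.4302),-1.14,a=(0,-.11))"
```

```text
row [0.007 0.012] yaw 0.12 p [0.617 0.441]
row [0.005 0.02 ] yaw 0.24 p [0.625 0.443]
row [0.002 0.027] yaw 0.36 p [0.633 0.443]
row [-0.003  0.033] yaw 0.48 p [0.64  0.441]
row [-0.009  0.038] yaw 0.6 p [0.647 0.438]
```

Request:
move_arm([
  {"x": 0.006,"y": 0.01,"z": 0,"yaw": 0.12,"fingers": 1},
  {"x": 0.005,"y": 0.019,"z": 0,"yaw": 0.24,"fingers": 1},
  {"x": 0.002,"y": 0.027,"z": 0,"yaw": 0.36,"fingers": 1},
  {"x": -0.003,"y": 0.033,"z": 0,"yaw": 0.48,"fingers": 1},
  {"x": -0.009,"y": 0.038,"z": 0,"yaw": 0.6,"fingers": 1},
])

```text
time: 6.7
eef_pos: [0.6462, 0.4374, 0.2208]
tcp_rot: [0.765, 0.645, -0.001, 0.0]
contact_force: [-0.0, -0.6, -9.5]
opening: 0.173
finger_force: 79.3
```

```bash
python3 -c "
from h import *
look('f0');look('f1')
"
```

```text
f0 t6.75 rr 10.8
  carr -0.0254 x 0.050 ball [0.6141 0.3918] px [171.2 123.5] r10.9 fill 1.00
  tcp [0.6477 0.4363 0.2208] under 0.0978 psi -1.7457 zaxis [ 0.0016 -0.0016] railz -0.0018 F [ 2.2 -2.9 -9.1]
f1 t6.80 rr 10.8
  carr -0.0249 x 0.051 ball [0.614  0.3906] px [171.5 123.8] r11.0 fill 1.00
  tcp [0.647  0.4365 0.2208] under 0.0978 psi -1.7378 zaxis [ 0.0002 -0.0016] railz -0.0005 F [-0.2 -0.9 -8.7]
```

Ball rotation worked: ball at (.614,.391), carriage at −.025. Now the crossing, perpendicular to the rail. I also raise 30 mm to clear the mug and test how trim responds to carriage offset.

Request:
move_arm([
  {"x": -0.003,"y": 0.006,"z": -0.003,"yaw": 0,"fingers": 1},
  {"x": -0.012,"y": 0.014,"z": -0.01,"yaw": 0,"fingers": 1},
  {"x": -0.026,"y": 0.022,"z": -0.018,"yaw": 0,"fingers": 1},
  {"x": -0.045,"y": 0.03,"z": -0.026,"yaw": 0,"fingers": 1},
  {"x": -0.069,"y": 0.037,"z": -0.031,"yaw": 0,"fingers": 1},
])

```text
time: 7.3
eef_pos: [0.672, 0.3622, 0.2548]
tcp_rot: [0.764, 0.645, 0.001, 0.001]
contact_force: [-0.3, -0.3, -8.3]
opening: 0.175
finger_force: 79.3
```

```bash
cat >> h.py <<'E'
AY=np.array([np.sin(1.74),np.cos(1.74)]);AX=np.array([np.cos(1.74),-np.sin(1.74)])
E
python3 -c "
from h import *
look('h0')
for b in((.6043,.3721),(.614,.391)):print(np.dot(b,AY),np.dot(b,AX))
print('pad',np.dot((.496,-.247),AY),np.dot((.496,-.247),AX))
"
```

```text
h0 t7.35 rr 11.4
  carr -0.0521 x 0.047 ball [0.6141 0.3187] px [186.8 126.5] r11.5 fill 1.00
  tcp [0.6735 0.3565 0.2559] under 0.1329 psi -1.7419 zaxis [ 0.0041 -0.0064] railz -0.0052 F [ 3.  -7.4 -7.5]
0.5330094093884734 -0.4685486842403367
0.5393881736569407 -0.4888122319654347
pad 0.5305108823458565 0.1599475029896395
```

```bash
cat > tr.py <<'E'
from h import *
p0=np.array([.672,.3625]);ps0=-1.742
axf=lambda s:np.array([np.cos(s),np.sin(s)]);ayf=lambda s:np.array([-np.sin(s),np.cos(s)])
b=p0+.055*axf(ps0)-.051*ayf(ps0);v=.02*ayf(ps0)
pad=np.array([.496,-.247])
psis=[-1.78,-1.84]+[-1.86]*3+[-1.84,-1.82,-1.80,-1.785]+[-1.78]*40
N=24;acc=[.3,.6,.6,.6,.6]+[0]*14+[-.6]*4+[-.3]
cs=np.r_[np.linspace(-.05,-.04,6),[-.04]*40]
P=p0;S=ps0;pp=p0;pss=ps0
for k in range(N):
    ps=psis[k];a=acc[k]*axf(ps);b=b+v*.1+a*.005;v=v+a*.1
    p=b-.055*axf(ps)-cs[k]*ayf(ps);A=np.array([[-np.cos(S),-np.sin(S)],[-np.sin(S),np.cos(S)]])
    s=A@(p-P);print(k+1,s.round(3),"yaw",round(S-ps,3),"b",b.round(3),"v",v.round(3))
    if k%5==4: P=p;S=ps;print()
print(b-pad)
E
python3 tr.py
```

```text
1 [-0.003  0.003] yaw 0.038 b [0.614 0.315] v [ 0.013 -0.033]
2 [-0.012  0.006] yaw 0.098 b [0.615 0.309] v [-0.002 -0.091]
3 [-0.025  0.006] yaw 0.118 b [0.613 0.297] v [-0.02  -0.148]
4 [-0.043  0.004] yaw 0.118 b [0.611 0.279] v [-0.037 -0.206]
5 [-0.067  0.001] yaw 0.118 b [0.606 0.256] v [-0.054 -0.263]

6 [-0.026 -0.001] yaw -0.02 b [0.601 0.23 ] v [-0.054 -0.263]
7 [-0.052  0.   ] yaw -0.04 b [0.595 0.203] v [-0.054 -0.263]
8 [-0.078  0.002] yaw -0.06 b [0.59  0.177] v [-0.054 -0.263]
9 [-0.104  0.003] yaw -0.075 b [0.585 0.151] v [-0.054 -0.263]
10 [-0.131  0.005] yaw -0.08 b [0.579 0.124] v [-0.054 -0.263]

11 [-0.027  0.   ] yaw 0.0 b [0.574 0.098] v [-0.054 -0.263]
12 [-0.054  0.   ] yaw 0.0 b [0.568 0.072] v [-0.054 -0.263]
13 [-0.081  0.001] yaw 0.0 b [0.563 0.045] v [-0.054 -0.263]
14 [-0.107  0.001] yaw 0.0 b [0.558 0.019] v [-0.054 -0.263]
15 [-0.134  0.001] yaw 0.0 b [ 0.552 -0.007] v [-0.054 -0.263]

16 [-0.027  0.   ] yaw 0.0 b [ 0.547 -0.033] v [-0.054 -0.263]
17 [-0.054  0.   ] yaw 0.0 b [ 0.542 -0.06 ] v [-0.054 -0.263]
18 [-0.081  0.001] yaw 0.0 b [ 0.536 -0.086] v [-0.054 -0.263]
19 [-0.107  0.001] yaw 0.0 b [ 0.531 -0.112] v [-0.054 -0.263]
20 [-0.131  0.001] yaw 0.0 b [ 0.526 -0.136] v [-0.041 -0.204]

21 [-0.018  0.   ] yaw 0.0 b [ 0.523 -0.153] v [-0.029 -0.146]
22 [-0.03  0.  ] yaw 0.0 b [ 0.52  -0.165] v [-0.016 -0.087]
23 [-0.036  0.001] yaw 0.0 b [ 0.519 -0.171] v [-0.004 -0.028]
24 [-0.037  0.001] yaw 0.0 b [ 0.519 -0.172] v [0.002 0.001]
[0.02315675 0.07493616]
```

Request:
move_arm([
  {"x": -0.003,"y": 0.003,"z": 0,"yaw": 0.038,"fingers": 1},
  {"x": -0.012,"y": 0.006,"z": 0,"yaw": 0.098,"fingers": 1},
  {"x": -0.025,"y": 0.006,"z": 0,"yaw": 0.118,"fingers": 1},
  {"x": -0.043,"y": 0.004,"z": 0,"yaw": 0.118,"fingers": 1},
  {"x": -0.067,"y": 0.001,"z": 0,"yaw": 0.118,"fingers": 1},
])

```text
time: 7.85
eef_pos: [0.6605, 0.2961, 0.253]
tcp_rot: [0.801, 0.599, 0.0, 0.0]
contact_force: [0.4, -0.8, -8.6]
opening: 0.175
finger_force: 79.3
```

Request:
move_arm([
  {"x": -0.026,"y": -0.001,"z": 0,"yaw": -0.02,"fingers": 1},
  {"x": -0.052,"y": 0,"z": 0,"yaw": -0.04,"fingers": 1},
  {"x": -0.078,"y": 0.002,"z": 0,"yaw": -0.06,"fingers": 1},
  {"x": -0.104,"y": 0.003,"z": 0,"yaw": -0.075,"fingers": 1},
  {"x": -0.131,"y": 0.005,"z": 0,"yaw": -0.08,"fingers": 1},
])

```text
time: 8.35
eef_pos: [0.6276, 0.1683, 0.2534]
tcp_rot: [0.776, 0.631, 0.0, 0.001]
contact_force: [0.5, 0.4, -8.3]
opening: 0.177
finger_force: 79.3
```

Request:
move_arm([
  {"x": -0.027,"y": 0,"z": 0,"yaw": 0,"fingers": 1},
  {"x": -0.054,"y": 0,"z": 0,"yaw": 0,"fingers": 1},
  {"x": -0.081,"y": 0.001,"z": 0,"yaw": 0,"fingers": 1},
  {"x": -0.107,"y": 0.001,"z": 0,"yaw": 0,"fingers": 1},
  {"x": -0.134,"y": 0.001,"z": 0,"yaw": 0,"fingers": 1},
])

```text
time: 8.85
eef_pos: [0.6009, 0.0371, 0.2535]
tcp_rot: [0.776, 0.63, 0.0, 0.001]
contact_force: [0.1, -0.6, -9.6]
opening: 0.177
finger_force: 79.3
```

Request:
move_arm([
  {"x": -0.027,"y": 0,"z": 0,"yaw": 0,"fingers": 1},
  {"x": -0.054,"y": 0,"z": 0,"yaw": 0,"fingers": 1},
  {"x": -0.081,"y": 0.001,"z": 0,"yaw": 0,"fingers": 1},
  {"x": -0.107,"y": 0.001,"z": 0,"yaw": 0,"fingers": 1},
  {"x": -0.131,"y": 0.001,"z": 0,"yaw": 0,"fingers": 1},
])

```text
time: 9.35
eef_pos: [0.5747, -0.0914, 0.2536]
tcp_rot: [0.776, 0.63, 0.0, 0.001]
contact_force: [1.2, 0.3, -8.6]
opening: 0.179
finger_force: 79.3
```

Request:
move_arm([
  {"x": -0.018,"y": 0,"z": 0,"yaw": 0,"fingers": 1},
  {"x": -0.03,"y": 0,"z": 0,"yaw": 0,"fingers": 1},
  {"x": -0.036,"y": 0.001,"z": 0,"yaw": 0,"fingers": 1},
  {"x": -0.037,"y": 0.001,"z": 0,"yaw": 0,"fingers": 1},
])

```text
time: 9.75
eef_pos: [0.5691, -0.1262, 0.2529]
tcp_rot: [0.777, 0.63, 0.0, 0.0]
contact_force: [-0.3, 1.2, -8.5]
opening: 0.179
finger_force: 79.4
```

```bash
python3 -c "
from h import *
look('i0');look('i1')"
```

```text
i0 t9.80 rr 15.6
  carr -0.0764 x 0.054 ball [ 0.4833 -0.1627] px [292.8 300.2] r15.5 fill 0.82
  tcp [ 0.5692 -0.1257  0.2526] under 0.1296 psi -1.7781 zaxis [0.0007 0.0004] railz -0.0006 F [-0.2 -0.1 -8.3]
i1 t9.85 rr 15.6
  carr -0.0779 x 0.053 ball [ 0.4822 -0.1609] px [291.5 300. ] r15.6 fill 0.83
  tcp [ 0.5693 -0.1251  0.2525] under 0.1295 psi -1.7776 zaxis [0.0005 0.0007] railz -0.0003 F [-0.3  0.4 -8.8]
```

Request:
move_arm([
  {"x": -0.004,"y": -0.012,"z": 0,"yaw": 0,"fingers": 1},
  {"x": -0.015,"y": -0.04,"z": 0,"yaw": 0,"fingers": 1},
  {"x": -0.033,"y": -0.075,"z": 0,"yaw": 0,"fingers": 1},
  {"x": -0.048,"y": -0.105,"z": 0,"yaw": 0,"fingers": 1},
  {"x": -0.056,"y": -0.12,"z": 0,"yaw": 0,"fingers": 1},
])

```text
time: 10.35
eef_pos: [0.437, -0.1548, 0.2517]
tcp_rot: [0.776, 0.631, -0.001, -0.001]
contact_force: [0.1, -0.5, -8.7]
opening: 0.181
finger_force: 79.3
```

```bash
python3 -c "
from h import *
look('j0');look('j1')"
```

```text
j0 t10.40 rr 16.8
  carr +0.0242 x 0.052 ball [ 0.4487 -0.211 ] px [298.8 334.5] r17.0 fill 1.00
  tcp [ 0.4355 -0.1555  0.2517] under 0.1287 psi -1.7771 zaxis [-0.0065 -0.0007] railz 0.0062 F [  0.3   0.6 -10.1]
j1 t10.45 rr 16.8
  carr +0.0217 x 0.054 ball [ 0.4477 -0.212 ] px [298.8 335.2] r17.1 fill 1.00
  tcp [ 0.4375 -0.1551  0.2519] under 0.1289 psi -1.7783 zaxis [-0.0027  0.0003] railz 0.0027 F [ 1.7 -0.3 -9.2]
```

```bash
cat > opt.py <<'E'
from h import *
from scipy.optimize import minimize
pad=np.array([.496,-.247])
def solve(b0,vs,ps0,c0,p0,N=25,cf=0.,psf=None,K=0.,bias=0.,umax=.6,nshow=5,cstep=.02,rmin=.45):
    b0=np.array(b0);cs=c0+np.clip(np.arange(1,N+1)*cstep,0,abs(cf-c0))*np.sign(cf-c0)
    def roll(z):
        d,u=z[:N],z[N:];ps=ps0+np.cumsum(d);b,v=b0.copy(),vs*np.array([-np.sin(ps0),np.cos(ps0)]);B=[];V=[];P=[]
        for k in range(N):
            m=ps[k]-d[k]/2;a=u[k]*np.array([np.cos(m),np.sin(m)])+(K*cs[k]+bias)*np.array([-np.sin(m),np.cos(m)])
            b=b+.1*v+.005*a;v=v+.1*a;B.append(b);V.append(v);P.append(b-.055*np.array([np.cos(ps[k]),np.sin(ps[k])])-cs[k]*np.array([-np.sin(ps[k]),np.cos(ps[k])]))
        return ps,np.array(B),np.array(V),np.array(P)
    def cost(z):
        ps,B,V,P=roll(z);r=np.linalg.norm(P,axis=1)
        return 3e3*np.sum((B[-1]-pad)**2)+3e3*np.sum(V[-1]**2)+.02*np.sum(z[N:]**2)+.3*np.sum(np.diff(z[N:])**2)*.1+.5*np.sum(np.diff(z[:N])**2)+.05*np.sum(z[:N]**2)+1e4*np.sum(np.clip(rmin-r,0,1)**2)+(0 if psf is None else 20*(ps[-1]-psf)**2)
    best=None;rng=np.random.default_rng(0)
    for i in range(6):
        z=np.r_[rng.normal(0,.03,N)+(0 if psf is None else (psf-ps0)/N),rng.normal(0,.2,N)]
        q=minimize(cost,z,method="L-BFGS-B",bounds=[(-.12,.12)]*N+[(-umax,umax)]*N,options=dict(maxiter=150,maxfun=20000))
        if best is None or q.fun<best.fun: best=q
    ps,B,V,P=roll(best.x);print("cost",round(best.fun,4),"end",(B[-1]-pad).round(4),V[-1].round(4),"psi",ps[-1].round(3),"rmin",np.linalg.norm(P,axis=1).min().round(3))
    S,p=ps0,np.array(p0)
    for k in range(min(N,nshow)):
        A=np.array([[-np.cos(S),-np.sin(S)],[-np.sin(S),np.cos(S)]]);s=A@(P[k]-p);print(k+1,s.round(3),"yaw",round(S-ps[k],3),"| b",B[k].round(3),"v",V[k].round(3),"psi",ps[k].round(3),"c",cs[k].round(3))
        if k%5==4:S,p=ps[k],P[k];print()
E
time python3 -c "
from opt import *
solve((.446,-.212),-.041,-1.778,.02,(.4372,-.1551),nshow=10)
solve((.446,-.212),-.041,-1.778,.02,(.4372,-.1551),N=20,nshow=2)
"
```

```text
cost 0.0203 end [0. 0.] [ 0.     -0.0001] psi -3.157 rmin 0.486
1 [-0.     0.022] yaw 0.102 | b [ 0.442 -0.212] v [-0.046 -0.013] psi -1.88 c 0.0
2 [-0.004  0.023] yaw 0.21 | b [ 0.437 -0.215] v [-0.053 -0.032] psi -1.988 c 0.0
3 [-0.011  0.025] yaw 0.328 | b [ 0.431 -0.218] v [-0.059 -0.044] psi -2.106 c 0.0
4 [-0.02   0.026] yaw 0.448 | b [ 0.425 -0.223] v [-0.064 -0.052] psi -2.226 c 0.0
5 [-0.029  0.026] yaw 0.568 | b [ 0.419 -0.228] v [-0.063 -0.05 ] psi -2.346 c 0.0

6 [-0.008  0.006] yaw 0.12 | b [ 0.413 -0.233] v [-0.057 -0.045] psi -2.466 c 0.0
7 [-0.016  0.011] yaw 0.24 | b [ 0.408 -0.237] v [-0.045 -0.036] psi -2.586 c 0.0
8 [-0.022  0.017] yaw 0.352 | b [ 0.404 -0.24 ] v [-0.027 -0.027] psi -2.698 c 0.0
9 [-0.027  0.023] yaw 0.458 | b [ 0.402 -0.243] v [-0.009 -0.019] psi -2.805 c 0.0
10 [-0.031  0.027] yaw 0.536 | b [ 0.402 -0.244] v [ 0.011 -0.013] psi -2.883 c 0.0

cost 0.0328 end [-0.  0.] [0. 0.] psi -3.064 rmin 0.487
1 [-0.001  0.023] yaw 0.119 | b [ 0.441 -0.213] v [-0.051 -0.032] psi -1.897 c 0.0
2 [-0.008  0.025] yaw 0.239 | b [ 0.436 -0.218] v [-0.062 -0.06 ] psi -2.017 c 0.0
real	1m42.594s
user	6m15.561s
sys	0m0.307s
```

Request:
move_arm([
  {"x": 0,"y": 0.018,"z": 0,"yaw": 0.1,"fingers": 1},
  {"x": -0.004,"y": 0.023,"z": 0,"yaw": 0.21,"fingers": 1},
  {"x": -0.011,"y": 0.025,"z": 0,"yaw": 0.328,"fingers": 1},
  {"x": -0.02,"y": 0.026,"z": 0,"yaw": 0.448,"fingers": 1},
  {"x": -0.029,"y": 0.026,"z": 0,"yaw": 0.568,"fingers": 1},
])

```text
time: 10.95
eef_pos: [0.46, -0.1888, 0.2523]
tcp_rot: [0.923, 0.386, 0.0, -0.0]
contact_force: [0.0, -0.2, -9.8]
opening: 0.177
finger_force: 79.4
```

Request:
move_arm([
  {"x": -0.008,"y": 0.006,"z": 0,"yaw": 0.12,"fingers": 1},
  {"x": -0.016,"y": 0.011,"z": 0,"yaw": 0.24,"fingers": 1},
  {"x": -0.022,"y": 0.017,"z": 0,"yaw": 0.352,"fingers": 1},
  {"x": -0.027,"y": 0.023,"z": 0,"yaw": 0.458,"fingers": 1},
  {"x": -0.031,"y": 0.027,"z": 0,"yaw": 0.536,"fingers": 1},
])

```text
time: 11.45
eef_pos: [0.4577, -0.2302, 0.2523]
tcp_rot: [0.992, 0.128, 0.0, -0.0]
contact_force: [0.6, 0.6, -8.5]
opening: 0.178
finger_force: 79.4
```

```bash
sed -i 's/range(6)/range(1)/; s/maxiter=150/maxiter=60/' opt.py; python3 -c "
from h import *
look('k0');look('k1')"
```

```text
k0 t11.50 rr 17.1
  tcp [ 0.4577 -0.231   0.2523] under 0.1293 psi -2.8867 zaxis [-0.    -0.001] railz -0.001 F [-0.7 -1.  -9. ]
k1 t11.55 rr 17.1
  tcp [ 0.4576 -0.2304  0.2523] under 0.1293 psi -2.8813 zaxis [-0.0002  0.0001] railz 0.0002 F [ 0.2  0.4 -9.4]
```

```bash
python3 -c "
from h import *
im=np.load('pics/sk1.npy')[200:384,180:420]
print(proj('side',(.402,-.244,.19)),proj('side',(.496,-.247,.19)),proj('side',(.496,-.247,.15)))
cv2.imwrite('pics/c4.png',cv2.resize(np.clip(im.astype(float)*1.8,0,255).astype(np.uint8),None,fx=2.5,fy=2.5)[:,:,::-1])"
```

```text
[292.37171599 370.34230881] [336.05396851 331.68927827] [333.12690972 342.17001546]
```

View pics/c4.png

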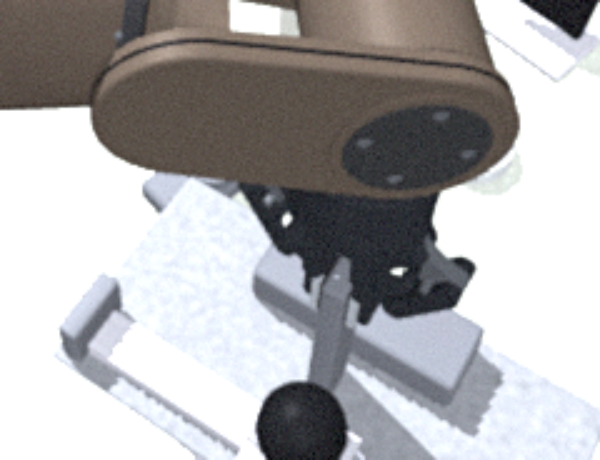

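The ball sits in its cup at crop (302,424), which is pixel (301,370), near the picture's lower edge. Padding the picture lets the circle fit work there.

```bash
sed -i 's/m=cv2.inRange(im,(0,0,0),(28,28,28));k=4/m=cv2.copyMakeBorder(cv2.inRange(im,(0,0,0),(34,34,34)),0,60,0,0,cv2.BORDER_CONSTANT,value=0);k=4/; s/f>.8/f>.6/; s/    im=ctrl.read_camera("side");np.save(f"pics\/s{tag}.npy",im)/    im=ctrl.read_camera("side") if old is None else np.load(f"pics\/s{old}.npy");np.save(f"pics\/s{tag}.npy",im)/; s/def look(tag)/def look(tag,old=None)/' h.py
time python3 -c "
from opt import *
look('k0','k0');look('k1','k1')
for q in((300.8,369.6),):
  b=onz('side',q,.191);print(b)
"
```

```text
k0 t11.55 rr 17.1
  carr +0.0075 x 0.051 ball [ 0.4101 -0.2508] px [299.5 369.8] r17.5 fill 0.91
  carr +0.0112 x 0.058 ball [ 0.4041 -0.2562] px [299.2 375.2] r15.1 fill 0.81
  tcp [ 0.4576 -0.2304  0.2523] under 0.1293 psi -2.8813 zaxis [-0.0002  0.0001] railz 0.0002 F [ 0.2  0.4 -9.4]
k1 t11.55 rr 17.1
  carr +0.0082 x 0.050 ball [ 0.4112 -0.2513] px [300.2 369.5] r16.8 fill 0.91
  carr +0.0144 x 0.056 ball [ 0.4074 -0.2587] px [302. 375.] r15.3 fill 0.80
  tcp [ 0.4576 -0.2304  0.2523] under 0.1293 psi -2.8813 zaxis [-0.0002  0.0001] railz 0.0002 F [ 0.2  0.4 -9.4]
[ 0.41182831 -0.25184473  0.191     ]
real	0m1.378s
user	0m1.519s
sys	0m0.227s
```

```bash
time timeout 120 python3 -c "
from opt import *
solve((.4068,-.2533),.018,-2.882,.009,(.4577,-.2304),N=14,nshow=14)
"
```

```text
cost 0.0095 end [-0. -0.] [0.0001 0.    ] psi -3.071 rmin 0.519
1 [0.001 0.009] yaw -0.037 | b [ 0.409 -0.255] v [ 0.032 -0.01 ] psi -2.845 c 0.0
2 [0.005 0.009] yaw -0.065 | b [ 0.413 -0.255] v [ 0.056 -0.002] psi -2.817 c 0.0
3 [0.012 0.01 ] yaw -0.082 | b [ 0.419 -0.255] v [0.074 0.005] psi -2.8 c 0.0
4 [0.02  0.011] yaw -0.078 | b [ 0.428 -0.254] v [0.087 0.009] psi -2.804 c 0.0
5 [0.028 0.013] yaw -0.063 | b [ 0.436 -0.253] v [0.092 0.011] psi -2.819 c 0.0

6 [0.009 0.003] yaw 0.021 | b [ 0.446 -0.252] v [0.094 0.011] psi -2.84 c 0.0
7 [0.018 0.007] yaw 0.055 | b [ 0.455 -0.251] v [0.091 0.01 ] psi -2.874 c 0.0
8 [0.027 0.011] yaw 0.096 | b [ 0.464 -0.25 ] v [0.091 0.01 ] psi -2.915 c 0.0
9 [0.035 0.015] yaw 0.137 | b [ 0.473 -0.249] v [0.086 0.009] psi -2.956 c 0.0
10 [0.043 0.019] yaw 0.175 | b [ 0.481 -0.248] v [0.076 0.008] psi -2.994 c 0.0

11 [0.007 0.002] yaw 0.033 | b [ 0.488 -0.248] v [0.058 0.005] psi -3.027 c 0.0
12 [0.011 0.003] yaw 0.052 | b [ 0.493 -0.247] v [0.036 0.003] psi -3.046 c 0.0
13 [0.014 0.004] yaw 0.064 | b [ 0.495 -0.247] v [0.017 0.001] psi -3.059 c 0.0
14 [0.015 0.005] yaw 0.077 | b [ 0.496 -0.247] v [0. 0.] psi -3.071 c 0.0
real	0m3.412s
user	0m8.249s
sys	0m0.163s
```

Request:
move_arm([
  {"x": 0.001,"y": 0.009,"z": 0,"yaw": -0.037,"fingers": 1},
  {"x": 0.005,"y": 0.009,"z": 0,"yaw": -0.065,"fingers": 1},
  {"x": 0.012,"y": 0.01,"z": 0,"yaw": -0.082,"fingers": 1},
  {"x": 0.02,"y": 0.011,"z": 0,"yaw": -0.078,"fingers": 1},
  {"x": 0.028,"y": 0.013,"z": 0,"yaw": -0.063,"fingers": 1},
])

```text
time: 12.05
eef_pos: [0.4886, -0.2352, 0.2523]
tcp_rot: [0.987, 0.161, 0.0, -0.0]
contact_force: [0.6, 0.1, -8.7]
opening: 0.176
finger_force: 79.4
```

Request:
move_arm([
  {"x": 0.009,"y": 0.003,"z": 0,"yaw": 0.021,"fingers": 1},
  {"x": 0.018,"y": 0.007,"z": 0,"yaw": 0.055,"fingers": 1},
  {"x": 0.027,"y": 0.011,"z": 0,"yaw": 0.096,"fingers": 1},
  {"x": 0.035,"y": 0.015,"z": 0,"yaw": 0.137,"fingers": 1},
  {"x": 0.043,"y": 0.019,"z": 0,"yaw": 0.175,"fingers": 1},
])

```text
time: 12.55
eef_pos: [0.5356, -0.2398, 0.2521]
tcp_rot: [0.997, 0.073, -0.0, -0.0]
contact_force: [0.4, -0.6, -8.4]
opening: 0.174
finger_force: 79.4
```

Request:
move_arm([
  {"x": 0.007,"y": 0.002,"z": 0,"yaw": 0.033,"fingers": 1},
  {"x": 0.011,"y": 0.003,"z": 0,"yaw": 0.052,"fingers": 1},
  {"x": 0.014,"y": 0.004,"z": 0,"yaw": 0.064,"fingers": 1},
  {"x": 0.015,"y": 0.005,"z": 0,"yaw": 0.077,"fingers": 1},
])

```text
time: 12.95
eef_pos: [0.5505, -0.2427, 0.2521]
tcp_rot: [0.999, 0.035, -0.0, -0.0]
contact_force: [-0.0, 0.5, -8.4]
opening: 0.175
finger_force: 79.4
```

```bash
python3 -c "
from opt import *
look('l0');look('l1');look('l2')
"
```

```text
l0 t13.00 rr 16.4
  carr +0.0405 x 0.054 ball [ 0.4998 -0.2872] px [357.5 348.2] r17.8 fill 0.92
  tcp [ 0.5504 -0.243   0.2522] under 0.1292 psi -3.0718 zaxis [-0.0002  0.0001] railz 0.0001 F [-0.   0.4 -9.4]
l1 t13.05 rr 16.4
  carr +0.0412 x 0.052 ball [ 0.5015 -0.2877] px [358.5 347.8] r16.7 fill 0.90
  carr +0.0477 x 0.056 ball [ 0.4974 -0.2945] px [360.2 352.8] r14.7 fill 0.91
  tcp [ 0.5502 -0.243   0.2522] under 0.1292 psi -3.071 zaxis [-0.0004  0.0002] railz 0.0002 F [-0.6 -0.7 -9.2]
l2 t13.10 rr 16.4
  carr +0.0451 x 0.051 ball [ 0.5028 -0.2915] px [361. 349.] r18.1 fill 0.92
  carr +0.0497 x 0.058 ball [ 0.4962 -0.2965] px [360.8 354.2] r14.1 fill 0.93
  tcp [ 0.55   -0.2429  0.2522] under 0.1292 psi -3.0708 zaxis [-0.0004  0.0003] railz 0.0003 F [-0.3 -0.6 -9.2]
```

```bash
sed -i 's/rmin=.45):/rmin=.45,ve=0.,se=0.):/; s/ps,B,V,P=roll(z);r=/ps,B,V,P=roll(z);e=np.array([-np.sin(ps[-1]),np.cos(ps[-1])]);r=/; s/(B\[-1\]-pad)\*\*2/(B[-1]-pad-se*e)**2/; s/V\[-1\]\*\*2/(V[-1]-ve*e)**2/' opt.py
time timeout 120 python3 -c "
from opt import *
for N in (14,18):solve((.4984,-.2938),.045,-3.071,.047,(.5505,-.243),N=N,nshow=15,K=.7,bias=.02,cf=-.03,cstep=.03,ve=-.015)
"
```

```text
cost 0.108 end [-0.     -0.0006] [0.0098 0.0114] psi -3.864 rmin 0.601
1 [0.004 0.042] yaw 0.12 | b [ 0.502 -0.298] v [ 0.063 -0.047] psi -3.191 c 0.017
2 [0.007 0.083] yaw 0.24 | b [ 0.511 -0.304] v [ 0.121 -0.055] psi -3.311 c -0.013
3 [0.01  0.112] yaw 0.36 | b [ 0.524 -0.309] v [ 0.14  -0.059] psi -3.431 c -0.03
4 [0.016 0.122] yaw 0.48 | b [ 0.536 -0.315] v [ 0.111 -0.048] psi -3.551 c -0.03
5 [0.018 0.13 ] yaw 0.6 | b [ 0.545 -0.318] v [ 0.061 -0.023] psi -3.671 c -0.03

6 [-0.     0.005] yaw 0.12 | b [ 0.549 -0.319] v [0.012 0.01 ] psi -3.791 c -0.03
7 [-0.008  0.009] yaw 0.24 | b [ 0.548 -0.316] v [-0.034  0.049] psi -3.911 c -0.03
8 [-0.021  0.011] yaw 0.353 | b [ 0.542 -0.309] v [-0.073  0.092] psi -4.024 c -0.03
9 [-0.036  0.007] yaw 0.399 | b [ 0.534 -0.298] v [-0.098  0.124] psi -4.07 c -0.03
10 [-0.052  0.001] yaw 0.407 | b [ 0.523 -0.285] v [-0.115  0.147] psi -4.078 c -0.03

11 [-0.018 -0.001] yaw -0.022 | b [ 0.512 -0.27 ] v [-0.11   0.141] psi -4.056 c -0.03
12 [-0.031 -0.003] yaw -0.073 | b [ 0.503 -0.258] v [-0.074  0.097] psi -4.005 c -0.03
13 [-0.039 -0.007] yaw
[... 839 characters left out ...]
019] yaw -0.36 | b [ 0.467 -0.333] v [-0.008 -0.005] psi -2.123 c -0.03
9 [-0.005 -0.027] yaw -0.474 | b [ 0.467 -0.332] v [0.011 0.031] psi -2.009 c -0.03
10 [-0.001 -0.035] yaw -0.557 | b [ 0.469 -0.327] v [0.027 0.068] psi -1.926 c -0.03

11 [ 0.01  -0.003] yaw -0.05 | b [ 0.472 -0.318] v [0.037 0.098] psi -1.876 c -0.03
12 [ 0.022 -0.003] yaw -0.051 | b [ 0.476 -0.308] v [0.044 0.121] psi -1.875 c -0.03
13 [ 0.035 -0.002] yaw -0.03 | b [ 0.481 -0.295] v [0.049 0.135] psi -1.896 c -0.03
14 [0.049 0.   ] yaw 0.006 | b [ 0.486 -0.281] v [0.049 0.138] psi -1.933 c -0.03
15 [0.061 0.002] yaw 0.04 | b [ 0.49  -0.268] v [0.043 0.122] psi -1.967 c -0.03

real	0m4.983s
user	0m16.372s
sys	0m0.110s
```

```bash
python3 -c "
from opt import *
solve((.4984,-.2938),.045,-3.071,.047,(.5505,-.243),N=18,nshow=18,K=.7,bias=.02,cf=-.03,cstep=.03,ve=-.015)
print(proj('side',(.469,-.327,.19)))
" | tail -5
```

```text
16 [0.01  0.001] yaw 0.037 | b [ 0.494 -0.257] v [0.03  0.093] psi -2.003 c -0.03
17 [0.017 0.002] yaw 0.071 | b [ 0.496 -0.25 ] v [0.01  0.052] psi -2.037 c -0.03
18 [0.018 0.002] yaw 0.096 | b [ 0.496 -0.247] v [-0.013  0.007] psi -2.063 c -0.03
[364.90660761 382.00839247]
```

Request:
move_arm([
  {"x": -0.004,"y": 0.029,"z": 0,"yaw": -0.108,"fingers": 1},
  {"x": -0.005,"y": 0.057,"z": 0,"yaw": -0.228,"fingers": 1},
  {"x": -0.005,"y": 0.072,"z": 0,"yaw": -0.348,"fingers": 1},
  {"x": -0.011,"y": 0.07,"z": 0,"yaw": -0.468,"fingers": 1},
  {"x": -0.017,"y": 0.068,"z": 0,"yaw": -0.588,"fingers": 1},
])

```text
time: 13.6
eef_pos: [0.5375, -0.3128, 0.2522]
tcp_rot: [0.946, 0.325, -0.0, -0.0]
contact_force: [1.3, -0.0, -8.0]
opening: 0.179
finger_force: 79.7
```

Request:
move_arm([
  {"x": -0.004,"y": -0.006,"z": 0,"yaw": -0.12,"fingers": 1},
  {"x": -0.006,"y": -0.012,"z": 0,"yaw": -0.24,"fingers": 1},
  {"x": -0.007,"y": -0.019,"z": 0,"yaw": -0.36,"fingers": 1},
  {"x": -0.005,"y": -0.027,"z": 0,"yaw": -0.474,"fingers": 1},
  {"x": -0.001,"y": -0.035,"z": 0,"yaw": -0.557,"fingers": 1},
])

```text
time: 14.1
eef_pos: [0.5152, -0.285, 0.2525]
tcp_rot: [0.82, 0.573, -0.0, 0.0]
contact_force: [-0.1, -0.1, -9.3]
opening: 0.177
finger_force: 79.7
```

Request:
move_arm([
  {"x": 0.01,"y": -0.003,"z": 0,"yaw": -0.05,"fingers": 1},
  {"x": 0.022,"y": -0.003,"z": 0,"yaw": -0.051,"fingers": 1},
  {"x": 0.035,"y": -0.002,"z": 0,"yaw": -0.03,"fingers": 1},
  {"x": 0.049,"y": 0,"z": 0,"yaw": 0.006,"fingers": 1},
  {"x": 0.061,"y": 0.002,"z": 0,"yaw": 0.04,"fingers": 1},
])

```text
time: 14.6
eef_pos: [0.5393, -0.2275, 0.2525]
tcp_rot: [0.833, 0.554, 0.0, 0.0]
contact_force: [1.1, 0.6, -8.6]
opening: 0.177
finger_force: 79.7
```

Request:
move_arm([
  {"x": 0.01,"y": 0.001,"z": 0,"yaw": 0.037,"fingers": 1},
  {"x": 0.017,"y": 0.002,"z": 0,"yaw": 0.071,"fingers": 1},
  {"x": 0.018,"y": 0.002,"z": 0,"yaw": 0.096,"fingers": 1},
])

```text
time: 14.9
eef_pos: [0.5482, -0.2115, 0.2524]
tcp_rot: [0.858, 0.514, 0.0, 0.0]
contact_force: [0.2, -0.7, -10.3]
opening: 0.179
finger_force: 79.6
```

```bash
python3 -c "
from opt import *
look('m0');look('m1');look('m2');look('m3')
"
```

```text
m0 t14.95 rr 16.3
  carr -0.0308 x 0.052 ball [ 0.4963 -0.2432] px [334.5 329.5] r17.3 fill 0.93
  carr -0.0387 x 0.056 ball [ 0.4876 -0.2427] px [330.5 332.8] r17.9 fill 0.80
  tcp [ 0.548  -0.212   0.2525] under 0.1295 psi -2.0634 zaxis [ 0.0004 -0.0002] railz -0.0004 F [ 0.1 -0.2 -9.7]
m1 t15.00 rr 16.3
  carr -0.0332 x 0.052 ball [ 0.4939 -0.2428] px [333.2 330.2] r17.2 fill 0.94
  tcp [ 0.5478 -0.2124  0.2524] under 0.1294 psi -2.0618 zaxis [ 0.0001 -0.0006] railz -0.0004 F [-0.8  0.5 -8.5]
m2 t15.05 rr 16.3
  carr -0.0344 x 0.053 ball [ 0.4924 -0.2431] px [332.8 331. ] r17.0 fill 0.93
  tcp [ 0.5476 -0.2127  0.2524] under 0.1294 psi -2.0616 zaxis [-0.0001 -0.0007] railz -0.0002 F [ 0.5 -0.6 -9. ]
m3 t15.10 rr 16.3
  carr -0.0337 x 0.052 ball [ 0.4933 -0.2428] px [333.  330.5] r17.0 fill 0.94
  carr -0.0216 x 0.061 ball [ 0.4997 -0.2564] px [342.2 334. ] r14.6 fill 0.74
  tcp [ 0.5475 -0.2129  0.2524] under 0.1294 psi -2.0618 zaxis [-0.     -0.0005] railz -0.0002 F [-0.1 -0.1 -9.4]
```

The model holds: the ball is at (.494,-.243) over the pad centre, the carriage at −.034, drifting about −0.02 m/s. I centre the rail on it now, then follow it.

Request:
move_arm([
  {"x": 0,"y": -0.01,"z": 0,"yaw": 0,"fingers": 1},
  {"x": 0,"y": -0.022,"z": 0,"yaw": 0,"fingers": 1},
  {"x": 0,"y": -0.031,"z": 0,"yaw": 0,"fingers": 1},
  {"x": 0,"y": -0.034,"z": 0,"yaw": 0,"fingers": 1},
  {"x": 0,"y": -0.036,"z": 0,"yaw": 0,"fingers": 1},
])

```text
time: 15.6
eef_pos: [0.5154, -0.1954, 0.2526]
tcp_rot: [0.858, 0.514, 0.0, 0.0]
contact_force: [0.9, 0.3, -8.7]
opening: 0.176
finger_force: 79.7
```

```bash
python3 -c "
from opt import *
look('n0');look('n1')
"
```

```text
n0 t15.65 rr 16.5
  carr -0.0062 x 0.052 ball [ 0.4855 -0.2381] px [327.5 331.5] r18.1 fill 0.92
  tcp [ 0.5155 -0.1954  0.2526] under 0.1296 psi -2.0618 zaxis [ 0.0003 -0.0002] railz -0.0004 F [ 0.3 -0.2 -9.1]
n1 t15.70 rr 16.5
  carr -0.0112 x 0.053 ball [ 0.4808 -0.2372] px [325. 333.] r17.3 fill 0.96
  tcp [ 0.5158 -0.1956  0.2526] under 0.1296 psi -2.0619 zaxis [ 0.0006 -0.0003] railz -0.0007 F [ 0.1 -0.6 -8.9]
```

Request:
move_arm([
  {"x": 0,"y": -0.01,"z": 0,"yaw": 0,"fingers": 1},
  {"x": 0,"y": -0.02,"z": 0,"yaw": 0,"fingers": 1},
  {"x": 0,"y": -0.027,"z": 0,"yaw": 0,"fingers": 1},
  {"x": 0,"y": -0.03,"z": 0,"yaw": 0,"fingers": 1},
  {"x": 0,"y": -0.032,"z": 0,"yaw": 0,"fingers": 1},
])

```text
time: 16.2
eef_pos: [0.4874, -0.1803, 0.2524]
tcp_rot: [0.858, 0.514, 0.0, 0.0]
contact_force: [0.6, -0.0, -8.7]
opening: 0.177
finger_force: 79.7
```

```bash
python3 -c "
from opt import *
look('o0');look('o1')
"
```

```text
o0 t16.25 rr 16.6
  carr +0.0131 x 0.054 ball [ 0.4735 -0.2338] px [320.2 334.5] r16.7 fill 1.00
  tcp [ 0.4873 -0.1803  0.2524] under 0.1294 psi -2.0617 zaxis [ 0.     -0.0001] railz -0.0001 F [ 0.8 -0.6 -8.3]
o1 t16.30 rr 16.6
  carr +0.0113 x 0.054 ball [ 0.472  -0.2336] px [319.5 335. ] r16.4 fill 1.00
  tcp [ 0.4876 -0.1805  0.2525] under 0.1295 psi -2.0618 zaxis [ 0.0004 -0.0002] railz -0.0004 F [ 0.5  0.3 -9.1]
```

```bash
sed -i 's/        return 3e3/        return 300*np.sum(np.clip(np.linalg.norm(V,axis=1)-.045,0,1)**2)+300*np.sum(np.clip(np.linalg.norm(B-pad,axis=1)-.036,0,1)**2)*5+3e3/' opt.py; python3 -c "
from opt import *
solve((.4709,-.234),-.017,-2.062,.0105,(.4876,-.1805),N=22,nshow=22,K=.3,bias=.003,cf=0.012,cstep=.01,umax=.4)
"
```

```text
cost 0.0309 end [-0.0001  0.0003] [-0.0001  0.0001] psi -3.527 rmin 0.521
1 [0.    0.001] yaw 0.081 | b [ 0.469 -0.234] v [-0.021 -0.003] psi -2.143 c 0.012
2 [-0.002  0.006] yaw 0.201 | b [ 0.466 -0.235] v [-0.037 -0.026] psi -2.263 c 0.012
3 [-0.006  0.011] yaw 0.321 | b [ 0.463 -0.238] v [-0.034 -0.024] psi -2.383 c 0.012
4 [-0.01   0.016] yaw 0.441 | b [ 0.46  -0.239] v [-0.014 -0.008] psi -2.503 c 0.012
5 [-0.013  0.022] yaw 0.561 | b [ 0.46 -0.24] v [-0.001 -0.001] psi -2.623 c 0.012

6 [0.001 0.007] yaw 0.12 | b [ 0.46 -0.24] v [0.009 0.004] psi -2.743 c 0.012
7 [0.003 0.014] yaw 0.24 | b [ 0.461 -0.239] v [0.008 0.003] psi -2.863 c 0.012
8 [0.003 0.02 ] yaw 0.36 | b [ 0.461 -0.239] v [0.003 0.001] psi -2.983 c 0.012
9 [0.002 0.027] yaw 0.479 | b [ 0.462 -0.239] v [0.013 0.001] psi -3.102 c 0.012
10 [0.002 0.033] yaw 0.571 | b [ 0.464 -0.239] v [0.023 0.001] psi -3.194 c 0.012

11 [0.003 0.004] yaw 0.072 | b [ 0.466 -0.239] v [ 0.025 -0.   ] psi -3.266 c 0.012
12 [0.005 0.007] yaw 0.131 | b [ 0.468 -0.239] v [0.015 0.   ] psi -3.325 c 0.012
13 [0.007 0.01 ] yaw 0.184 | b [ 0.47  -0.239] v [0.009 0.001] psi -3.377 c 0.012
14 [0.008 0.013] yaw 0.25 | b [ 0.471 -0.239] v [ 0.012 -0.   ] psi -3.443 c 0.012
15 [0.01  0.016] yaw 0.298 | b [ 0.473 -0.239] v [ 0.027 -0.006] psi -3.491 c 0.012

16 [0.004 0.002] yaw 0.04 | b [ 0.476 -0.24 ] v [ 0.04  -0.012] psi -3.532 c 0.012
17 [0.008 0.003] yaw 0.058 | b [ 0.48  -0.241] v [ 0.041 -0.013] psi -3.55 c 0.012
18 [0.012 0.003] yaw 0.06 | b [ 0.484 -0.243] v [ 0.037 -0.012] psi -3.551 c 0.012
19 [0.016 0.002] yaw 0.051 | b [ 0.488 -0.244] v [ 0.04  -0.014] psi -3.542 c 0.012
20 [0.02  0.001] yaw 0.036 | b [ 0.492 -0.245] v [ 0.038 -0.014] psi -3.527 c 0.012

21 [ 0.003 -0.   ] yaw -0.004 | b [ 0.495 -0.246] v [ 0.022 -0.008] psi -3.524 c 0.012
22 [ 0.004 -0.   ] yaw -0.0 | b [ 0.496 -0.247] v [-0.  0.] psi -3.527 c 0.012
```

Request:
move_arm([
  {"x": 0,"y": 0.001,"z": 0,"yaw": 0.081,"fingers": 1},
  {"x": -0.002,"y": 0.006,"z": 0,"yaw": 0.201,"fingers": 1},
  {"x": -0.006,"y": 0.011,"z": 0,"yaw": 0.321,"fingers": 1},
  {"x": -0.01,"y": 0.016,"z": 0,"yaw": 0.441,"fingers": 1},
  {"x": -0.013,"y": 0.022,"z": 0,"yaw": 0.561,"fingers": 1},
])

```text
time: 16.8
eef_pos: [0.5012, -0.2028, 0.2523]
tcp_rot: [0.967, 0.254, 0.0, 0.0]
contact_force: [0.8, -0.2, -8.1]
opening: 0.177
finger_force: 79.7
```

```bash
python3 -c "
from opt import *
look('p0')
"
```

```text
p0 t16.85 rr 16.7
  carr +0.0117 x 0.053 ball [ 0.4611 -0.2401] px [317.8 342.5] r17.8 fill 0.94
  tcp [ 0.502  -0.2038  0.2524] under 0.1294 psi -2.6319 zaxis [ 0.0018 -0.0018] railz -0.0024 F [ 0.2 -1.3 -8.8]
```

Request:
move_arm([
  {"x": 0.001,"y": 0.007,"z": 0,"yaw": 0.12,"fingers": 1},
  {"x": 0.003,"y": 0.014,"z": 0,"yaw": 0.24,"fingers": 1},
  {"x": 0.003,"y": 0.02,"z": 0,"yaw": 0.36,"fingers": 1},
  {"x": 0.002,"y": 0.027,"z": 0,"yaw": 0.479,"fingers": 1},
  {"x": 0.002,"y": 0.033,"z": 0,"yaw": 0.571,"fingers": 1},
])

```text
time: 17.35
eef_pos: [0.5193, -0.2304, 0.2523]
tcp_rot: [1.0, -0.027, 0.0, 0.0]
contact_force: [0.0, 0.6, -8.9]
opening: 0.178
finger_force: 79.7
```

```bash
python3 -c "
from opt import *
look('q0');look('q1')
"
```

```text
q0 t17.40 rr 16.6
  carr +0.0161 x 0.054 ball [ 0.4645 -0.2443] px [321.2 343. ] r17.8 fill 0.93
  tcp [ 0.5198 -0.2314  0.2523] under 0.1293 psi 3.0843 zaxis [ 0.0013 -0.0016] railz -0.0015 F [ 0.6 -0.9 -8.1]
q1 t17.45 rr 16.6
  carr +0.0168 x 0.052 ball [ 0.4663 -0.2448] px [322.2 342.5] r17.1 fill 0.92
  tcp [ 0.5195 -0.2307  0.2523] under 0.1293 psi 3.0907 zaxis [ 0.0005 -0.0004] railz -0.0004 F [-0.3  0.6 -9.2]
```

```bash
python3 -c "
from opt import *
solve((.465,-.2446),.012,-3.194,.017,(.5195,-.2307),N=14,nshow=14,K=.4,bias=.006,cf=-0.005,cstep=.008,umax=.4,ve=-.008)
"
```

```text
cost 0.0139 end [-0.0001 -0.0001] [0.0077 0.002 ] psi -4.46 rmin 0.577
1 [0.003 0.014] yaw 0.09 | b [ 0.466 -0.246] v [ 0.028 -0.016] psi -3.284 c 0.009
2 [0.005 0.029] yaw 0.185 | b [ 0.47  -0.248] v [ 0.04  -0.019] psi -3.379 c 0.001
3 [0.007 0.042] yaw 0.289 | b [ 0.474 -0.25 ] v [ 0.041 -0.019] psi -3.483 c -0.005
4 [0.008 0.049] yaw 0.4 | b [ 0.478 -0.252] v [ 0.041 -0.02 ] psi -3.594 c -0.005
5 [0.009 0.056] yaw 0.518 | b [ 0.482 -0.254] v [ 0.04 -0.02] psi -3.712 c -0.005

6 [0.003 0.006] yaw 0.119 | b [ 0.486 -0.256] v [ 0.039 -0.02 ] psi -3.831 c -0.005
7 [0.006 0.012] yaw 0.232 | b [ 0.489 -0.257] v [ 0.032 -0.014] psi -3.944 c -0.005
8 [0.006 0.016] yaw 0.332 | b [ 0.492 -0.258] v [ 0.022 -0.002] psi -4.044 c -0.005
9 [0.006 0.019] yaw 0.42 | b [ 0.494 -0.258] v [0.014 0.008] psi -4.132 c -0.005
10 [0.003 0.021] yaw 0.495 | b [ 0.495 -0.256] v [0.006 0.019] psi -4.207 c -0.005

11 [-0.002  0.002] yaw 0.073 | b [ 0.495 -0.254] v [0.001 0.03 ] psi -4.279 c -0.005
12 [-0.006  0.005] yaw 0.145 | b [ 0.495 -0.251] v [-0.     0.031] psi -4.352 c -0.005
13 [-0.009  0.007] yaw 0.201 | b [ 0.495 -0.248] v [0.003 0.021] psi -4.408 c -0.005
14 [-0.011  0.008] yaw 0.253 | b [ 0.496 -0.247] v [0.008 0.002] psi -4.46 c -0.005
```

Request:
move_arm([
  {"x": 0.003,"y": 0.014,"z": 0,"yaw": 0.09,"fingers": 1},
  {"x": 0.005,"y": 0.029,"z": 0,"yaw": 0.185,"fingers": 1},
  {"x": 0.007,"y": 0.042,"z": 0,"yaw": 0.289,"fingers": 1},
  {"x": 0.008,"y": 0.049,"z": 0,"yaw": 0.4,"fingers": 1},
  {"x": 0.009,"y": 0.056,"z": 0,"yaw": 0.518,"fingers": 1},
])

```text
time: 17.95
eef_pos: [0.5251, -0.2866, 0.2521]
tcp_rot: [0.959, -0.282, -0.0, -0.0]
contact_force: [-0.4, -0.3, -10.0]
opening: 0.176
finger_force: 79.7
```

Request:
move_arm([
  {"x": 0.003,"y": 0.006,"z": 0,"yaw": 0.119,"fingers": 1},
  {"x": 0.006,"y": 0.012,"z": 0,"yaw": 0.232,"fingers": 1},
  {"x": 0.006,"y": 0.016,"z": 0,"yaw": 0.332,"fingers": 1},
  {"x": 0.006,"y": 0.019,"z": 0,"yaw": 0.42,"fingers": 1},
  {"x": 0.003,"y": 0.021,"z": 0,"yaw": 0.495,"fingers": 1},
])

```text
time: 18.45
eef_pos: [0.5163, -0.3059, 0.2521]
tcp_rot: [0.862, -0.508, -0.0, 0.0]
contact_force: [0.6, 1.8, -9.0]
opening: 0.179
finger_force: 79.6
```

```bash
python3 -c "
from opt import *
look('r0')
"
```

```text
r0 t18.50 rr 16.5
  carr -0.0067 x 0.052 ball [ 0.4965 -0.2572] px [341.2 335.8] r17.6 fill 0.89
  tcp [ 0.5156 -0.3057  0.2521] under 0.1291 psi 2.0745 zaxis [-0.0015  0.0003] railz -0.0012 F [-0.6  0.4 -8.4]
```

Request:
move_arm([
  {"x": 0,"y": -0.002,"z": 0,"yaw": 0,"fingers": 1},
  {"x": 0,"y": -0.004,"z": 0,"yaw": 0,"fingers": 1},
  {"x": 0,"y": -0.006,"z": 0,"yaw": 0,"fingers": 1},
  {"x": 0,"y": -0.008,"z": 0,"yaw": 0,"fingers": 1},
  {"x": 0,"y": -0.009,"z": 0,"yaw": 0,"fingers": 1},
])

```text
time: 19.0
eef_pos: [0.5245, -0.3012, 0.2523]
tcp_rot: [0.862, -0.507, 0.0, -0.0]
contact_force: [0.4, 0.5, -9.2]
opening: 0.177
finger_force: 79.7
```

```bash
python3 -c "
from opt import *
look('u0');look('u1')
"
```

```text
u0 t19.05 rr 16.4
  carr -0.0045 x 0.054 ball [ 0.5024 -0.252 ] px [341.2 331. ] r16.7 fill 0.91
  tcp [ 0.5245 -0.3011  0.2523] under 0.1293 psi 2.0772 zaxis [0.0002 0.0001] railz 0.0002 F [ 0.5  0.1 -8.5]
u1 t19.10 rr 16.4
  carr -0.0028 x 0.053 ball [ 0.5014 -0.2539] px [341.8 332.2] r16.2 fill 0.92
  carr -0.0057 x 0.060 ball [ 0.5005 -0.2464] px [337.8 329.2] r14.4 fill 0.88
  tcp [ 0.5244 -0.3012  0.2523] under 0.1293 psi 2.0771 zaxis [0. 0.] railz 0.0 F [ 0.2 -0.4 -9.6]
```

Request:
move_arm([
  {"x": 0,"y": -0.001,"z": 0,"yaw": 0,"fingers": 1},
  {"x": 0,"y": -0.002,"z": 0,"yaw": 0,"fingers": 1},
  {"x": 0,"y": -0.003,"z": 0,"yaw": 0,"fingers": 1},
  {"x": 0,"y": -0.004,"z": 0,"yaw": 0,"fingers": 1},
  {"x": 0,"y": -0.005,"z": 0,"yaw": 0,"fingers": 1},
])

```text
time: 19.6
eef_pos: [0.5286, -0.2989, 0.2524]
tcp_rot: [0.861, -0.508, 0.0, 0.0]
contact_force: [-0.2, 0.2, -8.9]
opening: 0.179
finger_force: 79.7
```

```bash
python3 -c "
from opt import *
look('w0');look('w1')
"
```

```text
w0 t19.65 rr 16.4
  carr -0.0056 x 0.054 ball [ 0.5074 -0.2487] px [341.8 327.5] r17.2 fill 0.92
  tcp [ 0.5288 -0.2988  0.2523] under 0.1293 psi 2.0764 zaxis [0.0002 0.0001] railz 0.0003 F [-0.2  0.5 -9.1]
w1 t19.70 rr 16.4
  carr -0.0055 x 0.052 ball [ 0.5082 -0.2505] px [343. 328.] r15.9 fill 0.91
  carr -0.0041 x 0.060 ball [ 0.503  -0.2441] px [337.8 327.2] r16.2 fill 0.82
  tcp [ 0.5287 -0.2989  0.2523] under 0.1293 psi 2.0765 zaxis [0.0001 0.    ] railz 0.0001 F [-0.   0.3 -8.7]
```

Request:
move_arm([
  {"x": 0,"y": -0.004,"z": 0,"yaw": 0,"fingers": 1},
  {"x": 0,"y": -0.009,"z": 0,"yaw": 0,"fingers": 1},
  {"x": 0,"y": -0.014,"z": 0,"yaw": 0,"fingers": 1},
  {"x": 0,"y": -0.018,"z": 0,"yaw": 0,"fingers": 1},
  {"x": 0,"y": -0.02,"z": 0,"yaw": 0,"fingers": 1},
])

```text
time: 20.2
eef_pos: [0.5466, -0.2889, 0.2523]
tcp_rot: [0.862, -0.508, 0.0, -0.0]
contact_force: [-0.6, -0.6, -8.1]
opening: 0.176
finger_force: 79.7
```

```bash
python3 -c "
from opt import *
look('x0');look('x1')
"
```

```text
x0 t20.25 rr 16.2
  carr +0.0058 x 0.054 ball [ 0.5153 -0.2444] px [343.  322.5] r16.2 fill 0.93
  carr +0.0129 x 0.050 ball [ 0.5113 -0.2515] px [344.8 327.2] r14.0 fill 0.94
  tcp [ 0.5466 -0.2888  0.2523] under 0.1293 psi 2.0769 zaxis [0.0003 0.0003] railz 0.0004 F [ 0.3 -1.  -9.8]
x1 t20.30 rr 16.2
  carr +0.0055 x 0.054 ball [ 0.5153 -0.2444] px [343.  322.5] r16.2 fill 0.91
  tcp [ 0.5464 -0.289   0.2523] under 0.1293 psi 2.0769 zaxis [0. 0.] railz 0.0 F [-0.1 -0.1 -8.6]
```

Request:
move_arm([
  {"x": 0,"y": -0.004,"z": 0,"yaw": 0,"fingers": 1},
  {"x": 0,"y": -0.009,"z": 0,"yaw": 0,"fingers": 1},
  {"x": 0,"y": -0.013,"z": 0,"yaw": 0,"fingers": 1},
  {"x": 0,"y": -0.016,"z": 0,"yaw": 0,"fingers": 1},
  {"x": 0,"y": -0.016,"z": 0,"yaw": 0,"fingers": 1},
])

```text
time: 20.8
eef_pos: [0.5605, -0.2812, 0.2523]
tcp_rot: [0.862, -0.508, 0.0, -0.0]
contact_force: [-0.4, 0.5, -9.3]
opening: 0.181
finger_force: 79.7
```

```bash
python3 -c "
from opt import *
look('y0');look('y1')
"
```

```text
y0 t20.85 rr 16.0
  carr +0.0169 x 0.054 ball [ 0.5191 -0.2421] px [343.5 320. ] r16.5 fill 0.93
  tcp [ 0.5602 -0.2814  0.2523] under 0.1293 psi 2.0768 zaxis [-0.0001 -0.0001] railz -0.0002 F [-1.3  0.1 -8.9]
y1 t20.90 rr 16.0
  carr +0.0170 x 0.053 ball [ 0.5197 -0.2437] px [344.5 320.5] r15.9 fill 0.92
  tcp [ 0.5601 -0.2815  0.2523] under 0.1293 psi 2.0766 zaxis [-0.0003 -0.0001] railz -0.0003 F [-0.2 -0.5 -9.9]
```

Request:
move_arm([
  {"x": 0,"y": 0,"z": 0,"yaw": 0,"fingers": 1},
  {"x": 0,"y": 0,"z": 0,"yaw": 0,"fingers": 1},
  {"x": 0,"y": 0,"z": 0,"yaw": 0,"fingers": 1},
  {"x": 0,"y": 0.001,"z": 0,"yaw": 0,"fingers": 1},
  {"x": 0,"y": 0.002,"z": 0,"yaw": 0,"fingers": 1},
])

```text
time: 21.4
eef_pos: [0.5582, -0.2826, 0.2523]
tcp_rot: [0.861, -0.508, -0.0, 0.0]
contact_force: [-0.7, -0.3, -9.6]
opening: 0.177
finger_force: 79.7
```

```bash
python3 -c "
from opt import *
look('z0');look('z1')
"
```

```text
z0 t21.45 rr 16.1
  carr +0.0112 x 0.053 ball [ 0.5226 -0.2417] px [344.8 318.5] r16.8 fill 0.93
  carr +0.0182 x 0.048 ball [ 0.5188 -0.2492] px [346.8 323.2] r14.2 fill 0.94
  tcp [ 0.558  -0.2827  0.2524] under 0.1294 psi 2.0763 zaxis [-0.0003 -0.0002] railz -0.0003 F [ 0.7 -0.6 -9. ]
z1 t21.50 rr 16.1
  carr +0.0126 x 0.053 ball [ 0.5216 -0.2426] px [344.8 319.2] r16.1 fill 0.92
  tcp [ 0.5581 -0.2826  0.2523] under 0.1293 psi 2.0762 zaxis [-0.0001 -0.0001] railz -0.0002 F [ 0.6 -1.  -9.2]
```

Request:
move_arm([
  {"x": 0,"y": -0.001,"z": 0,"yaw": 0,"fingers": 1},
  {"x": 0,"y": -0.002,"z": 0,"yaw": 0,"fingers": 1},
  {"x": 0,"y": -0.003,"z": 0,"yaw": 0,"fingers": 1},
  {"x": 0,"y": -0.003,"z": 0,"yaw": 0,"fingers": 1},
  {"x": 0,"y": -0.003,"z": 0,"yaw": 0,"fingers": 1},
])

```text
time: 22.0
eef_pos: [0.561, -0.281, 0.2523]
tcp_rot: [0.862, -0.508, -0.0, 0.0]
contact_force: [0.2, 0.5, -8.7]
opening: 0.176
finger_force: 79.7
```

```bash
python3 -c "
from opt import *
look('A0');look('A1')
"
```

```text
A0 t22.05 rr 16.0
  carr +0.0172 x 0.053 ball [ 0.5203 -0.2432] px [344.5 320. ] r16.2 fill 0.91
  tcp [ 0.5609 -0.281   0.2523] under 0.1293 psi 2.0765 zaxis [-0.0001 -0.    ] railz -0.0001 F [-0.8  0.4 -9.4]
A1 t22.10 rr 16.0
  carr +0.0176 x 0.053 ball [ 0.52   -0.2434] px [344.5 320.2] r16.2 fill 0.91
  tcp [ 0.5609 -0.281   0.2523] under 0.1293 psi 2.0764 zaxis [-0. -0.] railz -0.0 F [ 0.  -0.2 -9. ]
```

Request:
move_arm([
  {"x": 0,"y": 0.002,"z": 0,"yaw": 0,"fingers": 1},
  {"x": 0,"y": 0.005,"z": 0,"yaw": 0,"fingers": 1},
  {"x": 0,"y": 0.008,"z": 0,"yaw": 0,"fingers": 1},
  {"x": 0,"y": 0.01,"z": 0,"yaw": 0,"fingers": 1},
  {"x": 0,"y": 0.011,"z": 0,"yaw": 0,"fingers": 1},
])

```text
time: 22.6
eef_pos: [0.551, -0.2866, 0.2524]
tcp_rot: [0.861, -0.508, -0.0, 0.0]
contact_force: [0.5, 0.1, -8.9]
opening: 0.173
finger_force: 79.7
```

```bash
python3 -c "
from opt import *
look('B0');look('B1')
"
```

```text
B0 t22.65 rr 16.1
  carr +0.0103 x 0.053 ball [ 0.5165 -0.2455] px [344.  322.5] r16.2 fill 0.91
  tcp [ 0.551  -0.2866  0.2524] under 0.1294 psi 2.0761 zaxis [-0.0001 -0.0002] railz -0.0002 F [-0.8 -0.3 -9.5]
B1 t22.70 rr 16.1
  carr +0.0113 x 0.053 ball [ 0.5158 -0.246 ] px [344. 323.] r15.9 fill 0.92
  tcp [ 0.5511 -0.2865  0.2524] under 0.1294 psi 2.0761 zaxis [ 0. -0.] railz -0.0 F [ 0.4 -0.2 -9. ]
```

Request:
move_arm([
  {"x": 0,"y": 0.004,"z": 0,"yaw": 0,"fingers": 1},
  {"x": 0,"y": 0.009,"z": 0,"yaw": 0,"fingers": 1},
  {"x": 0,"y": 0.014,"z": 0,"yaw": 0,"fingers": 1},
  {"x": 0,"y": 0.018,"z": 0,"yaw": 0,"fingers": 1},
  {"x": 0,"y": 0.02,"z": 0,"yaw": 0,"fingers": 1},
])

```text
time: 23.2
eef_pos: [0.5333, -0.2964, 0.2524]
tcp_rot: [0.861, -0.508, -0.0, 0.0]
contact_force: [0.3, 0.6, -9.1]
opening: 0.176
finger_force: 79.7
```

```bash
python3 -c "
from opt import *
look('C0');look('C1')
"
```

```text
C0 t23.25 rr 16.4
  carr -0.0039 x 0.052 ball [ 0.5114 -0.2489] px [343.5 326. ] r17.4 fill 0.91
  tcp [ 0.5332 -0.2964  0.2524] under 0.1294 psi 2.0759 zaxis [-0.0004 -0.0002] railz -0.0004 F [-0.5 -0.6 -9.4]
C1 t23.30 rr 16.3
  carr -0.0002 x 0.053 ball [ 0.5082 -0.25  ] px [342.8 327.8] r16.1 fill 0.90
  tcp [ 0.5335 -0.2963  0.2524] under 0.1294 psi 2.0759 zaxis [ 0.0002 -0.0001] railz 0.0001 F [ 0.2 -0.4 -9.6]
```

Carriage at about 0 and drifting about 1 cm/s, ball 13 mm from the pad centre. I'm handing it in.

```bash
python3 -c "
from plant import ctrl
print(ctrl.sign_off())"
```

```text
the job is handed in; nothing more can be done
None
```

I handed the job in at 23.3 s of simulated time, but the result of the judging was not shown. The slider was held level 13 cm above the desk, rather than the 10 cm asked but inside the 5–17 cm limits. The carriage was at mid-rail, drifting about 1 cm/s, and the ball was in its cup about 13 mm from the pad's centre.

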